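# Stand the lens cleaner in its charging dock and lock it

## Task

The cordless lens cleaner was left upside down on its head in the mint tray. Turn it over (you will need to lay it on the vanity to change your grip) and stand it upright in the charging dock with its steel taper fully home in the tapered socket, then lower the orange lock lever on the dock all the way. Leave the bowl, lens case, clip holder and squeeze bottle where they are.

Things in the scene. Friction and masses are not known exactly. Their poses are not given: they have to be found in the camera images.
- cleaner_mid (a point): Middle of the loose lens cleaner (200 g, 165 mm long): pale blue handle with teal bands, 42 x 42 mm square, 120 mm long, then a round steel taper 45 mm long. On its axis, 82.5 mm from both ends. z points along it from the flat head face to the taper tip: up at the start (it stands on its head), straight down once docked. x and y are square to the handle's four plain sides, all grippable.
- cleaner_shoulder (a point): Point on the cleaner's axis at the flat shoulder where handle meets taper, 37.5 mm from cleaner_mid along z; same axes. The taper is 36 mm across here and 14 mm at its tip, 45 mm further along z. Lying on a flat side the cleaner does not roll; its axis is then 21 mm above the surface.
- tray: Fixed shallow mint tray, 150 x 150 mm, floor 5 mm thick, rim 12 mm high, origin under its centre. The cleaner stands on its floor at the start.
- socket_rim (a point): Centre of the mouth of the dock's round conical steel socket, level with its collar rim, 60 mm above the vanity; axes are the dock's, z up. The hole (about 19.5 mm radius here, narrowing downwards, 48 mm deep) matches the taper with 1 to 2 mm of play. Fully home, the cleaner's shoulder rests on this rim and cleaner_shoulder meets this point; it may face any way.
- lever (a joint): Orange lock lever on the dock's head, pivot axis along the dock's y, in rad: 0 is fully lowered (level, at its stop), 1.0 is fully raised. It starts raised and stays where it is left (stiff hinge, about 1 to 2 N at the tip); pushed down from above at its tip it turns to the stop.
- lever_pivot (a point): Pivot of the lever, 78 mm above the vanity, 110 mm in -y and 34 mm in +x from socket_rim in the dock's axes. The lever, 75 mm long and 16 mm wide, reaches from here towards the dock's -x, rising with the joint value.
- lever_tip (a point): Middle of the lever's 22 x 26 x 12 mm finger pad, 66 mm from the pivot; lowered, it is 78 mm above the vanity. Its -x axis points from the pivot along the lever to the tip.
- bowl: Round white ceramic trinket bowl, 96 mm across, 42 mm high, loose; leave alone. Origin under its centre.
- lens_case: Grey lens case with two round caps, 34 x 64 x 22 mm, loose; leave alone. Origin under its centre.
- clip_holder: Stainless steel spring clip holder, 60 x 90 x 44 mm, loose; leave alone. Origin under its centre.
- squeeze_bottle: Closed squeeze bottle, 48 mm diameter, 130 mm high, loose; leave alone. Origin under its centre.
- dock: Fixed white charging dock, 110 mm in x, 200 mm in y, top 56 mm above the vanity; origin under its centre. The socket is in its +y half (50 mm from the centre), the grey head with the orange lever in its -y half. Its -x side faces the robot at yaw 0.
Things that resemble listed ones, but are neither listed nor needed, are in the scene too. There is more than one size of the dock; the one meant has the size given above.

How it is judged:
On the way, in this order (a step that is already met when the one before it is completed fails the run):
1. the cleaner stands upright, taper down and fully home in the socket, with the lever still raised (distance between cleaner_shoulder and socket_rim below 0.005 m and angle between cleaner_mid's own z axis and vertical above 3.07 rad and value of joint lever above 0.45 rad), for 0.2 s.
2. the lever is lowered all the way (value of joint lever below 0.08 rad), for 0.2 s.
At the end, for the whole second after the job is handed in: The cleaner stands at rest in the dock, taper down, its shoulder within 5 mm of the socket rim's centre and its axis within about 4 degrees (0.07 rad) of upright, and the lever is within 0.08 rad of its lowered stop (distance between cleaner_shoulder and socket_rim below 0.005 m and angle between cleaner_mid's own z axis and vertical above 3.07 rad and value of joint lever below 0.08 rad and linear speed of cleaner below 0.02 m/s); the robot touches nothing.
It fails at once if a bystander (bowl, lens case, clip holder, bottle) is moved more than 30 mm (distance of any of bowl, lens_case, clip_holder, squeeze_bottle from where it was at the start of the episode above 0.03 m).
It also fails if it takes over 72 s, if anything falls off the work surface, if the arm or the gripper's body presses on something with over 40 N, if the wrist force passes 120 N, or if a joint passes its speed limit or range.

## Robot

A 6-joint arm with a two-finger parallel gripper is mounted at the origin on the work surface. World frame = base frame: x ahead of the robot, y to its left, z up, the work surface at z = 0. Lengths are in m, angles in rad, forces in N, time in s.
With the tool pointing down it reaches from about 0.325 to 0.85 m from the base axis. Payload 4.4 kg.
Tool frame: the origin (TCP) lies on the front face of the gripper's body, between the roots of the fingers; the fingertips stand 97 mm ahead of it and the grasp point (between the pads) lies 78 mm ahead of it; z points along the fingers, x is the direction in which the jaws open and shut, and the axes are right-handed (so a half turn about z gives the same grasp; the last joint's range is limited). The gripper opens to 94 mm and grips with 3 to 60 N. Pads are 16 mm wide; open, the fingers measure 119 mm over their backs; the gripper's body (75 mm by 177 mm) begins 78 mm behind the grasp point.
Start: joints at [-1.484, 0.207, 1.542, -0, 1.393, -0.15], TCP at [0.135, -0.559, 0.303] pointing down, gripper open.
Joint ranges: [-2.73, 2.73], [-0.86, 2.22], [0.23, 2.46], [-1.11, 4.25], [0.08, 2.63], [-2.82, 2.82]. Speed limits (rad/s): [2.79, 2.79, 3.14, 3.14, 3.14, 3.14].

## Interface

Orientations are given as [roll, pitch, yaw] about the fixed x, y, z axes, in that order (R = Rz(yaw) Ry(pitch) Rx(roll)).
In Python, from station import env, optics, finder gives the robot as it stands. The module is installed in compiled form; this text tells all that it offers.
- The arm moves only by the tool play_rows, never from a script. Its argument "rows" is a list of rows, each a list of 7 numbers: the finger opening in cm, from 0 to 9.4, then the shift along the tool's x, y, z in cm, then the turn, a rotation vector about the tool's x, y, z in degrees. In form: [[jaw, x, y, z, ax, ay, az], ...]. A call has 1 to 10 rows; each row shifts and turns the commanded pose from where the row before left it, along the tool's axes as they then stand; what a row does not reach is not made up. A row lasts 1/12 s, in which the tool goes at most 41.7 mm and 7.16 degrees, less where a joint would pass 70% of its speed; a pose out of reach is approached as far as the arm can. A call with a gripper value outside its range is refused whole. The fingers move at their own pace and stop on an object; "newtons" is the grip in N (left out, the last holds). Time passes only in rows, so rows that do not move let the fingers close. It gives the time, the measured TCP pose, the force and the opening at its end, in the units of the state.
- env.observe(): the state, without advancing time (a new reading comes with each control period).
- optics.camera(name): name is "side" or "top"; returns (picture, depth): 384x512x3 uint8, red, green, blue; 384x512 float32, m along the optical axis (not along the pixel's ray), 0 where there is no reading.
- optics.camera_params(name): a dict with "camera_matrix" (3x3 intrinsics, pixels), "world_from_camera" (4x4, takes a point from camera to world coordinates). Camera axes: x right, y up, looking along -z (the intrinsics and any distortion apply to the point x, -y, -z); pixel columns grow to the right and rows downward; lengths in m; the calibration is good to about 2 mm. A picture is of the moment at which its call begins. camera_params takes no time and is no camera call.
- env.job_done(): hands the job in, once; it reports no verdict.
Trained networks look in the newest picture that a camera, given by its name, has taken for a name from the list of things; names that differ only in an ending like _2 or _b are one class to them, and where a whole thing is asked for, a point or a joint stands for the part that bears it (a point fixed in the world has none). Each returns a list of dicts, best first, with "score" (0 to 1); they miss things now and then, are a little off and sometimes report something else, mostly with a low value. They report only what shows in the picture. A call takes as long as a camera call. They do not tell look-alikes from the thing itself.
- finder.regions_of(camera, query): "region" (384x512 bool, what is visible of it) and "rect" ([centre column, centre row, width, height] in pixels, round what is visible of it).
The state is a dict: "time": time; "joint_pos": joint angles; "dq": joint speeds; "joint_torque": joint torques, N m; "position": TCP position; "tcp_rot": TCP orientation; "force": force on the tool from outside, world axes, zero at the start; "wrist_torque": the same for the moment, N m; "gripper_width": finger opening in m.
Only numpy, scipy, OpenCV 4.12 (cv2) and the standard library are available. Lean on these libraries where they do the work, as an engineer would, in place of code of your own. Each camera call takes 0.05 s, during which the arm holds its last target. There are 200 camera calls.

## Working session

There is one attempt and no reset: what is moved stays moved. The work goes in short steps, Python scripts to look and compute and a tool call to move; the robot and the scene stay as the last step left them, time stands still between calls to the robot, and variables do not carry over. Pictures are saved under pics/ and viewed, about 8 in all and at most 12, crops included, and the job is handed in when it is done.

Besides the shell and the picture viewer there is one more tool, called in YAML: its name, and indented under it one key for each argument. play_rows: Moves the arm, as the interface text tells. Its arguments: {"type":"object","properties":{"rows":{"type":"array","items":{"type":"array","items":{"type":"number"}}},"newtons":{"type":"number"}},"required":["rows"]}

```bash
mkdir -p pics
cat > h.py <<'E'
import numpy as np, cv2
from scipy.spatial.transform import Rotation as R
from station import env, optics, finder
def cloud(cam,d):
    p=optics.camera_params(cam);K=p["camera_matrix"];T=np.array(p["world_from_camera"])
    v,u=np.mgrid[0:d.shape[0],0:d.shape[1]]
    x=(u-K[0][2])/K[0][0]*d; y=(v-K[1][2])/K[1][1]*d
    P=np.stack([x,-y,-d,np.ones_like(d)],-1)@T.T
    return P[...,:3]
def save(n,img): cv2.imwrite(f"pics/{n}.png",cv2.cvtColor(img,cv2.COLOR_RGB2BGR))
E
python3 - <<'E'
from h import *
s=env.observe();print(s)
ims=[]
for c in ("top","side"):
    im,d=optics.camera(c);np.savez(f"{c}0.npz",im=im,d=d);save(c+"0",im)
    print(c,{k:np.round(v,3).tolist() if not isinstance(v,str) else v for k,v in optics.camera_params(c).items()})
    P=cloud(c,d)
    for q in ["cleaner_mid","dock","lever","tray","bowl","lens_case","clip_holder","squeeze_bottle"]:
        for r in finder.regions_of(c,q)[:3]:
            m=r["region"]&(d>0)
            p=P[m]
            print(c,q,round(r["score"],2),np.round(r["rect"]).tolist(),np.round(np.median(p,0),3) if len(p) else None, np.round(np.percentile(p,[2,98],axis=0),3).tolist() if len(p) else '')
E
```

```text
{'time': 0.0, 'joint_pos': array([-1.48452249e+00,  2.07419769e-01,  1.54292471e+00, -9.41988327e-06,
        1.39345016e+00, -1.50487698e-01]), 'dq': array([-0.00018817,  0.00018676, -0.0005524 ,  0.0016761 , -0.0011224 ,
        0.00024588]), 'joint_torque': array([ 3.89704845e-03, -3.70875049e+01, -2.81412452e+01,  7.02078897e-02,
        3.60361871e-02, -1.50125425e-04]), 'position': array([ 0.13481352, -0.55838621,  0.30150455]), 'tcp_rot': array([-3.14127169e+00,  2.17848890e-03, -1.33403277e+00]), 'force': array([ 0.00954678,  0.29248286, -0.01839325]), 'wrist_torque': array([-0.01614528, -0.03083291, -0.01425112]), 'gripper_width': 0.09417069333263443}
top {'camera_matrix': [[346.456, 0.0, 252.998], [0.0, 346.456, 195.253], [0.0, 0.0, 1.0]], 'world_from_camera': [[-0.02, 0.992, -0.123, 0.398], [-1.0, -0.021, -0.008, 0.061], [-0.011, 0.122, 0.992, 1.196], [0.0, 0.0, 0.0, 1.0]]}
top cleaner_mid 0.7 [212.0, 214.0, 21.0, 18.0] [0.471 0.193 0.127] [[0.45, 0.174, 0.026], [0.496, 0.219, 0.172]]
top dock 0.72 [356.0, 188.0, 69.0, 39.0] [ 0.558 -0.271  0.056] [[0.507, -0.37, 0.004], [
[... 2504 characters left out ...]
wl 0.92 [329.0, 209.0, 31.0, 23.0] [0.717 0.046 0.028] [[0.667, -0.018, 0.006], [0.752, 0.071, 0.043]]
side lens_case 0.73 [371.0, 251.0, 30.0, 18.0] [ 0.731 -0.147  0.017] [[0.702, -0.163, 0.003], [0.761, -0.124, 0.024]]
side clip_holder 0.6 [311.0, 187.0, 29.0, 26.0] [0.702 0.16  0.017] [[0.681, 0.127, 0.002], [0.736, 0.204, 0.044]]
side squeeze_bottle 0.95 [256.0, 142.0, 12.0, 37.0] [0.619 0.415 0.061] [[0.601, 0.406, 0.007], [0.644, 0.434, 0.129]]
side squeeze_bottle 0.65 [372.0, 249.0, 31.0, 18.0] [ 0.731 -0.146  0.017] [[0.701, -0.162, 0.001], [0.764, -0.117, 0.024]]
side squeeze_bottle 0.4 [358.0, 298.0, 30.0, 25.0] [ 0.559 -0.346  0.13 ] [[0.547, -0.353, 0.086], [0.599, -0.33, 0.14]]
```

View pics/top0.png

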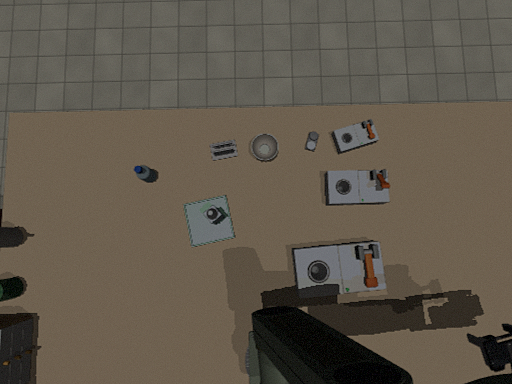

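View pics/side0.png

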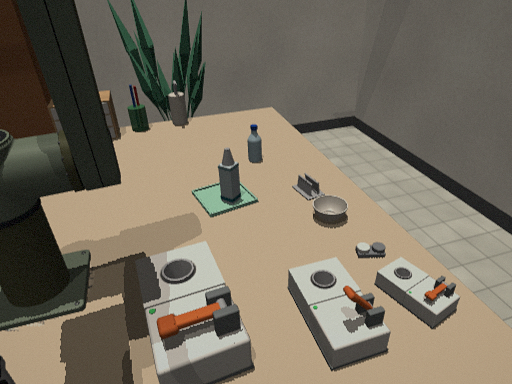

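The top view shows three docks. The middle one (top view px 357,187) measures about 110 x 200 mm, so it is the target; its lever is raised. The cleaner stands taper up in the tray (px 214,214), and the space between the tray and the docks is free. Next I measure the dock and the cleaner precisely.

Run:
```python
from h import *
import scipy.optimize as so
P={};I={}
for c in("top","side"):
    z=np.load(c+"0.npz");P[c]=cloud(c,z["d"])[z["d"]>0];I[c]=z["im"][z["d"]>0]
def box(p,lo,hi): return p[np.all((p>lo)&(p<hi),1)]
for c in P:
    p=box(P[c],[.48,-.41,.050],[.65,-.15,.0585])
    r=cv2.minAreaRect((p[:,:2]*1000).astype(np.float32));print(c,"dock top",len(p),r)
    p=box(P[c],[.48,-.30,.0585],[.65,-.16,.07])
    if len(p)>5:
        f=lambda q:np.hypot(p[:,0]-q[0],p[:,1]-q[1])-q[2]
        s=so.least_squares(f,[.55,-.23,.022],loss="soft_l1",f_scale=.002);print("rim",len(p),s.x,p[:,:2].min(0),p[:,:2].max(0),p[:,2].mean())
    # cleaner
    p=box(P[c],[.42,.13,.03],[.54,.25,.115]);h=cv2.minAreaRect((p[:,:2]*1000).astype(np.float32));print("handle",len(p),h)
    p=box(P[c],[.42,.13,.118],[.54,.25,.129]);
    if len(p): print("shoulder",len(p),cv2.minAreaRect((p[:,:2]*1000).astype(np.float32)))
    p=box(P[c],[.42,.13,.16],[.54,.25,.18]);print("tip",len(p),p.mean(0) if len(p) else'')
    m=np.all((P[c]>[.48,-.42,.06])&(P[c]<[.66,-.25,.2]),1); q=P[c][m]; col=I[c][m].astype(int)
    o=(col[:,0]>col[:,2]*2)&(col[:,0]>60); q=q[o]; print("lever",len(q)); 
    if len(q): print(np.round(q[np.argsort(q[:,2])][::max(1,len(q)//12)],3).tolist())
```

```text
top dock top 1374 ((561.9503784179688, -277.2716064453125), (110.34738159179688, 201.3037567138672), 0.2608323097229004)
rim 197 [ 0.5625295  -0.23757602  0.04624055] [ 0.50706404 -0.29962138] [ 0.61437415 -0.17600685] 0.059928037957532564
handle 45 ((472.8609924316406, 185.54762268066406), (26.849754333496094, 55.375091552734375), 82.33212280273438)
shoulder 92 ((474.9510498046875, 199.88449096679688), (42.49449920654297, 41.55912780761719), 43.38536834716797)
tip 32 [0.47458665 0.19913977 0.16805966]
lever 74
[[0.596, -0.337, 0.084], [0.592, -0.341, 0.091], [0.588, -0.339, 0.095], [0.58, -0.335, 0.104], [0.575, -0.339, 0.111], [0.568, -0.336, 0.119], [0.563, -0.346, 0.125], [0.559, -0.346, 0.132], [0.556, -0.329, 0.135], [0.552, -0.338, 0.136], [0.546, -0.34, 0.138], [0.549, -0.342, 0.139], [0.546, -0.332, 0.141]]
side dock top 4207 ((564.5101928710938, -278.9907531738281), (111.10306549072266, 203.22535705566406), 0.06662764400243759)
rim 113 [ 0.56396111 -0.23013131  0.02154213] [ 0.51399518 -0.29108692] [ 0.61684901 -0.18205491] 0.05982605021428396
handle 518 ((476.46966552734375, 183.3724365234375), (31.92267608642578, 56.7859992980957), 83.15225982666016)
shoulder 93 ((476.52978515625, 186.5970001220703), (33.74953079223633, 55.87704086303711), 80.15516662597656)
tip 36 [0.47746615 0.19384551 0.1658349 ]
lever 222
[[0.601, -0.342, 0.083], [0.587, -0.347, 0.092], [0.583, -0.346, 0.099], [0.582, -0.346, 0.106], [0.572, -0.346, 0.111], [0.571, -0.34, 0.119], [0.563, -0.347, 0.129], [0.548, -0.338, 0.133], [0.559, -0.344, 0.135], [0.547, -0.332, 0.136], [0.554, -0.349, 0.138], [0.553, -0.343, 0.139], [0.552, -0.339, 0.14]]
```

Run:
```python
from h import *
t=np.load("top0.npz")["im"];s=np.load("side0.npz")["im"]
a=cv2.resize(t[190:240,185:245],(480,400),interpolation=cv2.INTER_CUBIC)
b=cv2.resize(s[255:365,280:390],(400,400),interpolation=cv2.INTER_CUBIC)
b2=cv2.resize(s[140:220,185:270],(400,400),interpolation=cv2.INTER_CUBIC)
save("c0",np.clip(cv2.resize(np.hstack([b,b2]),(800,400)).astype(float)*1.6,0,255).astype(np.uint8))
```

```text
(no output)
```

View pics/c0.png

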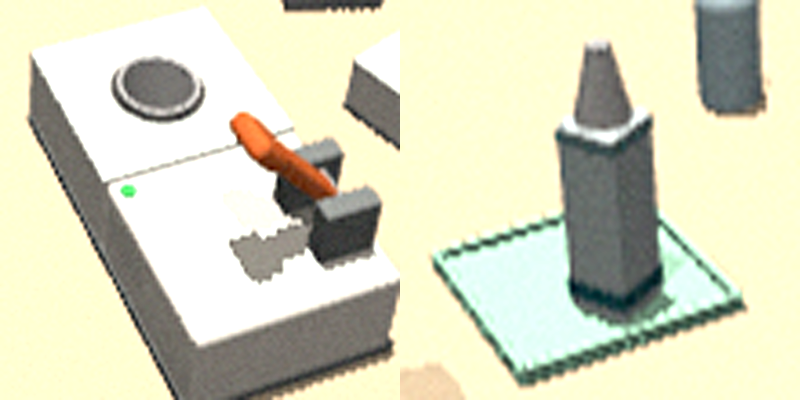

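The crop shows the target dock's socket with a free rim and the lever raised. The cleaner stands taper up, with its faces at about 45° to the room axes. The dock's yaw is about 0, the socket is near (0.5625, -0.228), and the cleaner axis is near (0.475, 0.197). I start with a wrist turn of +30° and a move to clear space.

play_rows:
  rows:
    - [9.4,0,0,0,0,0,-6]
    - [9.4,0,0,0,0,0,-6]
    - [9.4,0,0,0,0,0,-6]
    - [9.4,0,0,0,0,0,-6]
    - [9.4,0,0,0,0,0,-6]
    - [9.4,-0.35,-4,0,0,0,0]
    - [9.4,-0.35,-4,0,0,0,0]
    - [9.4,-0.35,-4,0,0,0,0]
    - [9.4,-0.35,-4,0,0,0,0]
    - [9.4,-0.35,-4,0,0,0,0]
  newtons: 40

```text
time: 1.73
position: [0.2685, -0.407, 0.3028]
tcp_rot: [-3.142, -0.0, -0.811]
force: [1.0, 0.1, 0.2]
gripper_width: 0.0939
```

play_rows:
  rows:
    - [9.4,-0.35,-4,0,0,0,0]
    - [9.4,-0.35,-4,0,0,0,0]
    - [9.4,-0.35,-4,0,0,0,0]
    - [9.4,-0.35,-4,0,0,0,0]
    - [9.4,-0.35,-4,0,0,0,0]
    - [9.4,-0.35,-4,0,0,0,0]
    - [9.4,-0.35,-4,0,0,0,0]

```text
time: 2.32
position: [0.4548, -0.196, 0.303]
tcp_rot: [-3.141, -0.001, -0.81]
force: [-0.5, -0.2, 0.3]
gripper_width: 0.0941
```

```bash
cat >> h.py <<'E'
def toolR(d_deg,tilt,flip=0):
    """tool pointing tilt deg from down towards heading d; x to the right of d (flip: left)"""
    d=np.radians(d_deg);t=np.radians(tilt);D=np.array([np.cos(d),np.sin(d),0]);x=np.array([np.sin(d),-np.cos(d),0])*(-1 if flip else 1)
    z=D*np.sin(t)-np.array([0,0,np.cos(t)]);return np.c_[x,np.cross(z,x),z]
def rel(G,Rt,p=None,Rc=None):
    """delta to bring grasp point to G with Rt; shift is given in axes before / after the turn"""
    s=env.observe()
    if Rc is None: Rc=R.from_euler('xyz',s["tcp_rot"]).as_matrix()
    p=s["position"] if p is None else p
    tcp=np.array(G)-0.078*Rt[:,2]; d=(tcp-p)*100
    rv=np.degrees(R.from_matrix(Rc.T@Rt).as_rotvec())
    print("t",round(s["time"],2),"tcp",np.round(p,4),"grasp",np.round(p+.078*Rc[:,2],4),"W",round(s["gripper_width"],4),"F",np.round(s["force"],1),"q",np.round(s["joint_pos"],2))
    print(" turn",np.round(rv,2),"shift before-axes",np.round(d@Rc,2),"after-axes",np.round(d@Rt,2))
E
python3 - <<'E'
from h import *
Rt=toolR(43.4,45);G=np.array([.475,.197,.085])
rel(G-.09*Rt[:,2],Rt)
E
```

```text
t 2.32 tcp [ 0.4548 -0.196   0.303 ] grasp [ 0.4548 -0.196   0.225 ] W 0.0941 F [-0.5 -0.2  0.3] q [-0.58  0.03  1.73 -0.    1.37  0.23]
 turn [4.499e+01 2.000e-02 1.800e-01] shift before-axes [-27.12 -16.67   9.9 ] after-axes [-27.16  -4.72  18.75]
```

play_rows:
  rows:
    - [9.4,-3.4,-2.1,0,0,0,0]
    - [9.4,-3.4,-2.1,0,0,0,0]
    - [9.4,-3.4,-2.1,0,0,0,0]
    - [9.4,-3.4,-2.1,0,0,0,0]
    - [9.4,-3.4,-2.1,0,0,0,0]
    - [9.4,-3.4,-2.1,0,0,0,0]
    - [9.4,-3.4,-2.1,0,0,0,0]
    - [9.4,-3.4,-2.1,0,0,0,0]

```text
time: 2.98
position: [0.3872, 0.1169, 0.3031]
tcp_rot: [-3.141, -0.001, -0.811]
force: [1.3, 0.2, -0.5]
gripper_width: 0.0936
```

play_rows:
  rows:
    - [9.4,0,0,0,5,0,0]
    - [9.4,0,0,0,5,0,0]
    - [9.4,0,0,0,5,0,0]
    - [9.4,0,0,0,5,0,0]
    - [9.4,0,0,0,5,0,0]
    - [9.4,0,0,0,5,0,0]
    - [9.4,0,0,0,5,0,0]
    - [9.4,0,0,0,5,0,0]
    - [9.4,0,0,0,5,0,0]

```text
time: 3.73
position: [0.388, 0.1151, 0.3033]
tcp_rot: [-2.351, -0.003, -0.811]
force: [-0.5, -0.7, -0.7]
gripper_width: 0.0938
```

Run:
```python
from h import *
Rt=toolR(43.4,45);G=np.array([.475,.197,.085])
rel(G-.09*Rt[:,2],Rt)
import scipy.optimize as so
def box(p,lo,hi): return p[np.all((p>lo)&(p<hi),1)]
for c in("top","side"):
    im,d=optics.camera(c); np.savez(c+"1.npz",im=im,d=d); P=cloud(c,d)[d>0]
    p=box(P,[.43,.14,.131],[.53,.25,.162])  # taper cone: radius 18mm at .125, slope 11/45
    if len(p)>10:
        f=lambda q:np.hypot(p[:,0]-q[0],p[:,1]-q[1])-(18-(p[:,2]*1000-125)*11/45)/1000
        s=so.least_squares(f,[.475,.197],loss="soft_l1",f_scale=.002);print(c,"taper",len(p),s.x,np.abs(f(s.x)).mean())
    p=box(P,[.43,.14,.03],[.53,.25,.115])
    def g(q):
        a=q[2];u=(p[:,0]-q[0])*np.cos(a)+(p[:,1]-q[1])*np.sin(a);v=-(p[:,0]-q[0])*np.sin(a)+(p[:,1]-q[1])*np.cos(a)
        return np.maximum(abs(u),abs(v))-.021
    s=so.least_squares(g,[.475,.197,.757],loss="soft_l1",f_scale=.002);print(c,"handle",len(p),s.x[:2],np.degrees(s.x[2]),np.abs(g(s.x)).mean())
```

```text
t 3.73 tcp [0.388  0.1151 0.3033] grasp [0.4283 0.1532 0.2484] W 0.0938 F [-0.5 -0.7 -0.7] q [-0.35 -0.5   2.3   0.81  1.08  0.16]
 turn [-0.28  0.01  0.22] shift before-axes [0.   7.02 7.05] after-axes [0.02 6.99 7.09]
top taper 60 [0.47559366 0.20032169] 0.0005199351760646668
top handle 49 [0.4756111 0.2003305] 40.39123063982295 0.0002140125253998095
side taper 117 [0.47817349 0.19796935] 0.001088876247676916
side handle 514 [0.4783111  0.19838035] 39.99059486773447 0.0009109428231871142
```

Run:
```python
from h import *
rel([.477,.199,.085],toolR(40.2,45))
```

```text
t 3.83 tcp [0.3867 0.1145 0.3009] grasp [0.4266 0.1524 0.2457] W 0.0937 F [-0.2  0.2  0.3] q [-0.35 -0.5   2.3   0.8   1.08  0.16]
 turn [0.08 2.36 2.15] shift before-axes [-0.2   6.49 16.22] after-axes [-0.63  6.53 16.2 ]
```

play_rows:
  rows:
    - [9.4,0,0,0,0,2.3,2.2]
    - [9.4,-0.07,0.73,1.8,0,0,0]
    - [9.4,-0.07,0.73,1.8,0,0,0]
    - [9.4,-0.07,0.73,1.8,0,0,0]
    - [9.4,-0.07,0.73,1.8,0,0,0]
    - [9.4,-0.07,0.73,1.8,0,0,0]
    - [9.4,-0.07,0.73,1.8,0,0,0]

```text
time: 4.42
position: [0.4209, 0.1483, 0.1952]
tcp_rot: [-2.357, -0.003, -0.864]
force: [1.2, -0.0, 0.6]
gripper_width: 0.0941
```

Run:
```python
from h import *
rel([.477,.199,.085],toolR(40.2,45))
im,d=optics.camera("side");save("a1",cv2.resize(im[100:300,130:330],(600,600)))
```

```text
t 4.42 tcp [0.4209 0.1483 0.1952] grasp [0.4629 0.184  0.14  ] W 0.0941 F [ 1.2 -0.   0.6] q [-0.17 -0.17  2.35  1.03  0.68 -0.06]
 turn [0.04 0.08 0.31] shift before-axes [-0.25  2.44  5.34] after-axes [-0.25  2.45  5.34]
```

View pics/a1.png

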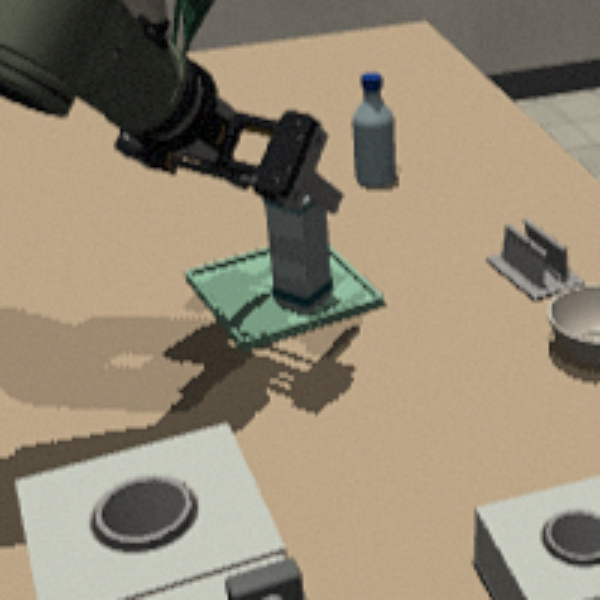

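The gripper straddles the cleaner, with a finger on each side of the handle (px 300,210 in the crop). I lower it the rest of the way and grip.

play_rows:
  rows:
    - [9.4,-0.05,0.6,1.35,0,0,0]
    - [9.4,-0.05,0.6,1.35,0,0,0]
    - [9.4,-0.05,0.6,1.3,0,0,0]
    - [9.4,-0.05,0.6,1.3,0,0,0]
    - [3.5,0,0,0,0,0,0]
    - [3.5,0,0,0,0,0,0]
    - [3.5,0,0,0,0,0,0]
    - [3.5,0,0,0,0,0,0]
    - [3.5,0,0,0,0,0,0]
    - [3.5,0,0,0,0,0,0]
  newtons: 40

```text
time: 5.3
position: [0.4347, 0.1623, 0.1418]
tcp_rot: [-2.355, -0.003, -0.866]
force: [0.4, 0.6, -0.1]
gripper_width: 0.0574
```

Run:
```python
from h import *
rel([.477,.199,.24],toolR(40.2,45))
```

```text
t 5.3 tcp [0.4347 0.1623 0.1418] grasp [0.4769 0.1979 0.0867] W 0.0574 F [ 0.4  0.6 -0.1] q [-0.12  0.03  2.34  1.29  0.57 -0.32]
 turn [-0.08  0.02  0.23] shift before-axes [ -0.04 -10.92 -10.77] after-axes [ -0.08 -10.9  -10.79]
```

play_rows:
  rows:
    - [3.5,0,0,0,0,0,0]
    - [3.5,0,0,0,0,0,0]
    - [3.5,0,0,0,0,0,0]
    - [3.5,0,0,0,0,0,0]
    - [3.5,0,0,0,0,0,0]
    - [3.5,0,0,0,0,0,0]
    - [3.5,0,0,0,0,0,0]

```text
time: 5.88
position: [0.4345, 0.1623, 0.1412]
tcp_rot: [-2.356, -0.002, -0.866]
force: [-3.9, -4.0, 6.3]
gripper_width: 0.0417
```

play_rows:
  rows:
    - [3.5,0,-1,-1,0,0,0]
    - [3.5,0,-1,-1,0,0,0]
    - [3.5,0,-1.5,-1.5,0,0,0]
    - [3.5,0,-1.5,-1.5,0,0,0]
    - [3.5,0,-2,-2,0,0,0]
    - [3.5,0,-2,-2,0,0,0]
    - [3.5,0,-2,-2,0,0,0]
    - [3.5,0,-1,-1,0,0,0]

```text
time: 6.55
position: [0.4346, 0.1625, 0.3135]
tcp_rot: [-2.354, -0.004, -0.866]
force: [0.5, 0.3, -1.5]
gripper_width: 0.0417
```

Run:
```python
from h import *
rel([.54,-.01,.25],toolR(0,45,1))
```

```text
t 6.55 tcp [0.4346 0.1625 0.3135] grasp [0.4768 0.1982 0.2585] W 0.0417 F [ 0.5  0.3 -1.5] q [-0.12 -0.37  2.2   0.75  0.86  0.37]
 turn [ -38.     -0.27 -146.77] shift before-axes [16.4   5.83 -4.57] after-axes [-17.25   2.96   4.15]
```

play_rows:
  rows:
    - [3.5,3.3,1.2,-0.9,0,0,0]
    - [3.5,3.3,1.2,-0.9,0,0,0]
    - [3.5,3.3,1.2,-0.9,0,0,0]
    - [3.5,3.3,1.2,-0.9,0,0,0]
    - [3.5,3.3,1.2,-0.9,0,0,0]
    - [3.5,0,0,0,-1.58,0,-6.12]
    - [3.5,0,0,0,-1.58,0,-6.12]
    - [3.5,0,0,0,-1.58,0,-6.12]
    - [3.5,0,0,0,-1.58,0,-6.12]
    - [3.5,0,0,0,-1.58,0,-6.12]

```text
time: 7.38
position: [0.4837, -0.0113, 0.2986]
tcp_rot: [-2.575, -0.34, -0.441]
force: [0.5, 0.1, -2.0]
gripper_width: 0.0421
```

play_rows:
  rows:
    - [3.5,0,0,0,-1.58,0,-6.12]
    - [3.5,0,0,0,-1.58,0,-6.12]
    - [3.5,0,0,0,-1.58,0,-6.12]
    - [3.5,0,0,0,-1.58,0,-6.12]
    - [3.5,0,0,0,-1.58,0,-6.12]
    - [3.5,0,0,0,-1.58,0,-6.12]
    - [3.5,0,0,0,-1.58,0,-6.12]
    - [3.5,0,0,0,-1.58,0,-6.12]
    - [3.5,0,0,0,-1.58,0,-6.12]
    - [3.5,0,0,0,-1.58,0,-6.12]

```text
time: 8.22
position: [0.4835, -0.0108, 0.2985]
tcp_rot: [2.865, -0.516, 0.729]
force: [-0.9, -0.7, -2.4]
gripper_width: 0.0415
```

play_rows:
  rows:
    - [3.5,0,0,0,-1.58,0,-6.12]
    - [3.5,0,0,0,-1.58,0,-6.12]
    - [3.5,0,0,0,-1.58,0,-6.12]
    - [3.5,0,0,0,-1.58,0,-6.12]
    - [3.5,0,0,0,-1.58,0,-6.12]
    - [3.5,0,0,0,-1.58,0,-6.12]
    - [3.5,0,0,0,-1.58,0,-6.12]
    - [3.5,0,0,0,-1.58,0,-6.12]
    - [3.5,0,0,0,-1.58,0,-6.12]

```text
time: 8.97
position: [0.4834, -0.0105, 0.2981]
tcp_rot: [2.36, 0.001, 1.577]
force: [0.3, -0.3, -2.6]
gripper_width: 0.0418
```

Run:
```python
from h import *
rel([.54,-.01,.06],toolR(0,45,1))
im,d=optics.camera("side");save("a2",cv2.resize(im[100:340,130:430],(750,600)))
```

```text
t 8.97 tcp [ 0.4834 -0.0105  0.2981] grasp [ 0.5383 -0.0102  0.2428] W 0.0418 F [ 0.3 -0.3 -2.6] q [-0.32 -0.33  2.21  0.44  0.55 -2.19]
 turn [-0.19 -0.24  0.3 ] shift before-axes [  0.07 -12.79  13.09] after-axes [  0.05 -12.83  13.04]
```

View pics/a2.png

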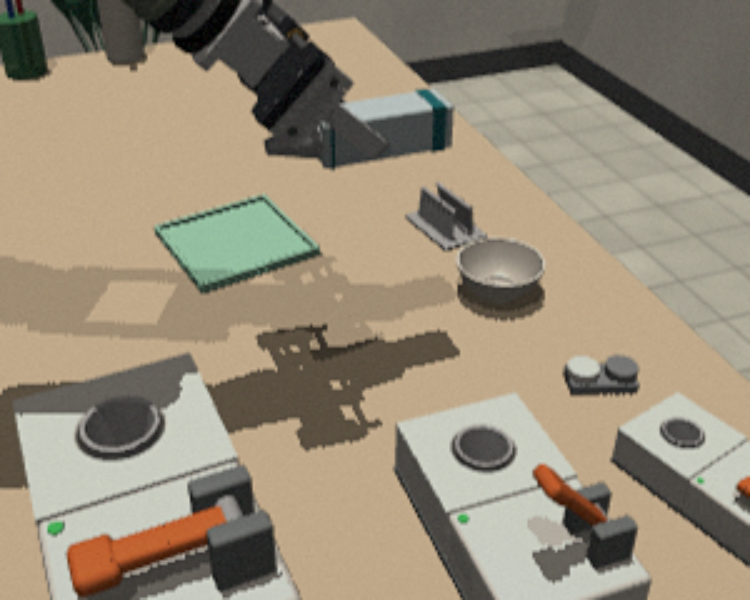

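The cleaner is held level at px (390,125) in the crop, with its taper toward the robot and the vanity below it free. I lower it.

play_rows:
  rows:
    - [3.5,0,-1.9,1.9,0,0,0]
    - [3.5,0,-1.9,1.9,0,0,0]
    - [3.5,0,-1.9,1.9,0,0,0]
    - [3.5,0,-1.9,1.9,0,0,0]
    - [3.5,0,-1.9,1.9,0,0,0]
    - [3.5,0,-1.9,1.9,0,0,0]
    - [3.5,0,-1.9,1.9,0,0,0]
    - [3.5,0,-1.1,1.1,0,0,0]
    - [3.5,0,-0.4,0.4,0,0,0]
    - [3.5,0,-0.2,0.2,0,0,0]

```text
time: 9.85
position: [0.4908, 0.0066, 0.1315]
tcp_rot: [2.42, 0.01, 1.551]
force: [0.5, 0.4, -2.2]
gripper_width: 0.0415
```

Run:
```python
from h import *
rel([.54,-.01,.021],toolR(0,45,1))
```

```text
t 9.85 tcp [0.4908 0.0066 0.1315] grasp [0.5423 0.0049 0.073 ] W 0.0415 F [ 0.5  0.4 -2.2] q [-0.23  0.07  2.29  1.09  0.15 -2.82]
 turn [-3.67  1.21 -0.43] shift before-axes [-1.61 -4.09  3.8 ] after-axes [-1.66 -4.34  3.49]
```

The wrist is almost straight here: j5 is near its minimum and j6 is at its limit. I fit a quick kinematic model to choose reachable lay and dock poses.

```bash
cat > fk.py <<'E'
from h import *
import scipy.optimize as so
D=[([-1.484,.2074,1.5429,0,1.3935,-.1505],[.1348,-.5584,.3015],None),
([-.58,.03,1.73,0,1.37,.23],[.4548,-.196,.303],[-3.141,-.001,-.81]),
([-.35,-.5,2.3,.81,1.08,.16],[.388,.1151,.3033],[-2.351,-.003,-.811]),
([-.17,-.17,2.35,1.03,.68,-.06],[.4209,.1483,.1952],[-2.357,-.003,-.864]),
([-.12,.03,2.34,1.29,.57,-.32],[.4347,.1623,.1418],[-2.355,-.003,-.866]),
([-.12,-.37,2.2,.75,.86,.37],[.4346,.1625,.3135],[-2.354,-.004,-.866]),
([-.32,-.33,2.21,.44,.55,-2.19],[.4834,-.0105,.2981],[2.36,.001,1.577]),
([-.23,.07,2.29,1.09,.15,-2.82],[.4908,.0066,.1315],[2.42,.01,1.551])]
def ry(a):return R.from_euler('y',a).as_matrix()
def rz(a):return R.from_euler('z',a).as_matrix()
def fk(q,k,s4=1,s6=1):
    a,o,h,L1,e,L2,w,L3=k
    M=rz(q[0]);p=M@[a,o,h];M=M@ry(q[1]);p=p+M@[0,0,L1];M=M@ry(q[2]);p=p+M@[e,0,L2]
    M=M@rz(s4*q[3])@ry(q[4]);p=p+M@[w,0,L3];return p,M@rz(s6*q[5])
def res(k,s4,s6):
    r=[]
    for q,p,e in D:
        P,M=fk(q,k,s4,s6);r+=list(P-p)
    return np.array(r)
best=None
for s4 in(1,-1):
    f=so.least_squares(res,[0,.086,.3,.35,0,.35,0,.2],args=(s4,1))
    if best is None or f.cost<best[0]: best=(f.cost,f.x,s4)
K,S4=best[1],best[2]
LO=np.array([-2.73,-.86,.23,-1.11,.08,-2.82]);HI=np.array([2.73,2.22,2.46,4.25,2.63,2.82])
def rot6(q):
    return fk(q,K,S4,1)[1]@C
# constant flange-to-tool rotation from the data
C=R.concatenate([R.from_matrix(fk(q,K,S4,1)[1].T@R.from_euler('xyz',e).as_matrix()) for q,p,e in D if e]).mean().as_matrix()
def ik(G,Rt,q0,m=.03):
    tcp=np.array(G)-.078*Rt[:,2]
    def f(q):
        P,M=fk(q,K,S4,1);return np.r_[(P-tcp)*10,R.from_matrix(Rt.T@(M@C)).as_rotvec()]
    o=None
    for s in range(8):
        x0=np.clip(np.array(q0)+(np.random.default_rng(s).normal(0,.4*(s>0),6)),LO+m+.01,HI-m-.01)
        r=so.least_squares(f,x0,bounds=(LO+m,HI-m))
        if o is None or r.cost<o.cost-1e-9:o=r
        if o.cost<1e-6:break
    return o.x,o.cost
E
python3 - <<'E'
from fk import *
print(np.round(K,3),S4,best[0],np.abs(res(K,S4,1)).max(),np.round(C,2).tolist())
for q,p,e in D:
    if e: print(np.round(np.degrees(R.from_matrix((fk(q,K,S4,1)[1]@C).T@R.from_euler('xyz',e).as_matrix()).magnitude()),1),end=' ')
print()
q0=env.observe()["joint_pos"]
for lab,x,y in(("lay",.54,-.01),("lay",.6,-.06),("lay",.62,-.06)):
  for tilt in(45,):
    for dd in(0,-10):
        q,c=ik([x,y,.022],toolR(dd,tilt,1),[-.2,.3,1.8,.4,.5,-2]);print(lab,x,y,tilt,dd,np.round(q,2),"%.1e"%c)
for dd in(0,-20,20):
  for tilt in(90,75,60,45):
    for fl in(0,1):
      q,c=ik([.5625,-.228,.12],toolR(dd,tilt,fl),[-.5,.2,1.7,.3,.5,1.5*(1-2*fl)]);print("dock",dd,tilt,fl,np.round(q,2),"%.1e"%c)
E
```

```text
[0.004 0.086 0.279 0.456 0.094 0.495 0.    0.244] 1 1.042040024159077e-05 0.0018173758976476884 [[-1.0, 0.0, 0.0], [-0.0, -1.0, -0.0], [0.0, -0.0, 1.0]]
0.5 0.3 0.6 0.5 0.3 0.3 0.1 
lay 0.54 -0.01 45 0 [-0.25  0.21  2.26  1.04  0.11 -2.79] 1.5e-02
lay 0.54 -0.01 45 -10 [-0.23  0.21  2.26  1.18  0.11 -2.79] 1.5e-02
lay 0.6 -0.06 45 0 [-0.33  0.31  2.12  0.98  0.17 -2.79] 1.4e-02
lay 0.6 -0.06 45 -10 [-0.3   0.31  2.13  1.13  0.11 -2.79] 8.8e-03
lay 0.62 -0.06 45 0 [-0.32  0.34  2.08  0.99  0.17 -2.79] 1.2e-02
lay 0.62 -0.06 45 -10 [-0.29  0.34  2.09  1.14  0.11 -2.79] 7.5e-03
dock 0 90 0 [-1.02  0.71  2.21  2.11  1.46 -1.38] 3.4e-27
dock 0 90 1 [-0.67  0.16  2.17  0.97  0.22 -2.79] 4.5e-01
dock 0 75 0 [-0.99  0.44  2.25  2.    1.09 -1.16] 9.1e-20
dock 0 75 1 [-0.7   0.13  2.15  0.9   0.32 -2.79] 2.3e-01
dock 0 60 0 [-0.92  0.23  2.22  1.7   0.76 -0.76] 2.2e-23
dock 0 60 1 [-0.72  0.11  2.12  0.83  0.43 -2.79] 9.0e-02
dock 0 45 0 [-0.81  0.14  2.11  1.12  0.6  -0.11] 1.5e-24
dock 0 45 1 [-0.74  0.12  2.06  0.75  0.56 -2.79] 1.4e-02
dock -20 90 0 [-0.73  0.72  2.3   2.76  1.46 -1.53] 1.
[... 197 characters left out ...]
 0 [-0.68  0.18  2.3   2.45  0.45 -1.1 ] 3.0e-22
dock -20 60 1 [-0.59  0.1   2.2   1.08  0.11 -2.79] 3.6e-02
dock -20 45 0 [-0.63  0.09  2.16  1.03  0.23  0.35] 2.6e-27
dock -20 45 1 [-0.64  0.09  2.16  1.02  0.24 -2.79] 5.7e-08
dock 20 90 0 [-1.12  0.75  2.    1.67  1.53 -1.18] 2.4e-30
dock 20 90 1 [-0.84  0.25  2.02  0.88  0.67 -2.79] 5.9e-01
dock 20 75 0 [-1.09  0.53  2.05  1.54  1.28 -0.99] 2.4e-23
dock 20 75 1 [-0.82  0.21  2.    0.76  0.68 -2.79] 3.6e-01
dock 20 60 0 [-1.02  0.35  2.03  1.33  1.06 -0.7 ] 1.6e-30
dock 20 60 1 [-0.79  0.19  1.97  0.65  0.73 -2.79] 1.9e-01
dock 20 45 0 [-0.91  0.25  1.97  1.    0.93 -0.32] 1.4e-25
dock 20 45 1 [-0.76  0.2   1.91  0.55  0.81 -2.79] 7.0e-02
```

Run:
```python
from fk import *
for x,y in((.5,0),(.54,0),(.58,-.05),(.54,-.05)):
  for dd in(-90,-60,-30,20,40,60,90,120):
    o=None
    for j4 in(-.8,.5,2,3.5):
      q,c=ik([x,y,.022],toolR(dd,45,1),[-.2,.3,2,j4,.6,-2 if j4<1 else 1])
      if o is None or c<o[1]:o=(q,c)
    if o[1]<1e-4: print("lay",x,y,dd,np.round(o[0],2),"%.1e"%o[1],"margin",np.round(np.minimum(o[0]-LO,HI-o[0]).min(),2))
```

```text
lay 0.5 0 -90 [ 0.27  0.57  1.76 -0.82  1.21  0.74] 4.9e-29 margin 0.29
lay 0.5 0 20 [-0.56  0.23  2.37  1.58  0.59  2.39] 1.8e-27 margin 0.09
lay 0.5 0 40 [-0.67  0.32  2.23  1.19  0.84  2.4 ] 1.6e-23 margin 0.23
lay 0.5 0 60 [-0.67  0.42  2.05  0.93  1.06  2.36] 4.5e-30 margin 0.41
lay 0.5 0 90 [-0.58  0.58  1.76  0.65  1.36  2.23] 1.3e-30 margin 0.59
lay 0.5 0 120 [-0.44  0.71  1.51  0.41  1.61  2.04] 7.3e-27 margin 0.78
lay 0.54 0 -90 [ 0.25  0.63  1.67 -0.82  1.23  0.69] 5.7e-30 margin 0.29
lay 0.54 0 20 [-0.5   0.29  2.28  1.58  0.56  2.45] 7.2e-26 margin 0.18
lay 0.54 0 40 [-0.6   0.37  2.14  1.2   0.82  2.47] 1.0e-30 margin 0.32
lay 0.54 0 60 [-0.62  0.47  1.96  0.94  1.06  2.42] 2.6e-30 margin 0.4
lay 0.54 0 90 [-0.55  0.63  1.67  0.66  1.38  2.28] 1.4e-24 margin 0.54
lay 0.54 0 120 [-0.42  0.77  1.4   0.43  1.65  2.08] 2.8e-28 margin 0.74
lay 0.58 -0.05 -90 [ 0.16  0.66  1.61 -0.85  1.19  0.62] 1.3e-30 margin 0.26
lay 0.58 -0.05 20 [-0.56  0.36  2.16  1.45  0.6   2.54] 1.3e-30 margin 0.28
lay 0.58 -0.05 40 [-0.64  0.44  2.01  1.12  0.87  2.52] 1.8e-30 margin 0.3
lay 0.58 -0.05 60 [-0.65  0.55  1.82  0.89  1.12  2.46] 2.2e-21 margin 0.36
lay 0.58 -0.05 90 [-0.58  0.71  1.51  0.64  1.45  2.3 ] 1.1e-30 margin 0.52
lay 0.58 -0.05 120 [-0.46  0.86  1.23  0.41  1.73  2.08] 4.7e-30 margin 0.74
lay 0.54 -0.05 -90 [ 0.17  0.6   1.72 -0.86  1.16  0.66] 2.7e-27 margin 0.25
lay 0.54 -0.05 20 [-0.62  0.31  2.24  1.46  0.63  2.47] 5.4e-30 margin 0.22
lay 0.54 -0.05 40 [-0.7   0.39  2.09  1.12  0.89  2.46] 1.1e-21 margin 0.36
lay 0.54 -0.05 60 [-0.7   0.5   1.9   0.88  1.12  2.4 ] 1.9e-25 margin 0.42
lay 0.54 -0.05 90 [-0.62  0.66  1.61  0.62  1.43  2.25] 3.1e-26 margin 0.57
lay 0.54 -0.05 120 [-0.48  0.8   1.35  0.39  1.69  2.04] 1.6e-28 margin 0.78
```

The model fits to 2 mm. Best plan: go up, turn the tool straight down, yaw the long way round (-240°) and lay the cleaner with heading 120°. All joints then have margin, and the second grip and dock pose also suit it.

play_rows:
  rows:
    - [3.5,0,1.7,-1.7,0,0,0]
    - [3.5,0,1.7,-1.7,0,0,0]
    - [3.5,0,1.7,-1.7,0,0,0]
    - [3.5,0,1.7,-1.7,0,0,0]
    - [3.5,0,1.7,-1.7,0,0,0]
    - [3.5,0,1.7,-1.7,0,0,0]
    - [3.5,0,1.7,-1.7,0,0,0]
    - [3.5,0,0,0,0,0,0]

```text
time: 10.52
position: [0.5041, 0.0078, 0.2878]
tcp_rot: [2.4, 0.009, 1.555]
force: [2.2, 0.3, -1.3]
gripper_width: 0.0417
```

Run:
```python
from h import *
rel([.50,0,.22],toolR(0,0,1))
```

```text
t 10.52 tcp [0.5041 0.0078 0.2878] grasp [0.5567 0.0065 0.2302] W 0.0417 F [ 2.2  0.3 -1.3] q [-0.22 -0.25  2.16  0.27  0.51 -1.97]
 turn [42.46  0.81 -0.66] shift before-axes [-0.8   0.39 -1.02] after-axes [-0.78 -0.41 -1.02]
```

play_rows:
  rows:
    - [3.5,0,0,0,6.1,0,0]
    - [3.5,0,0,0,6.1,0,0]
    - [3.5,0,0,0,6.1,0,0]
    - [3.5,0,0,0,6.1,0,0]
    - [3.5,0,0,0,6.1,0,0]
    - [3.5,0,0,0,6.1,0,0]
    - [3.5,0,0,0,6.1,0,0]
    - [3.5,0,0,0,0,0,7]
    - [3.5,0,0,0,0,0,7]
    - [3.5,0,0,0,0,0,7]

```text
time: 11.35
position: [0.501, 0.0088, 0.2782]
tcp_rot: [-3.125, 0.011, 1.184]
force: [0.2, 0.1, -2.5]
gripper_width: 0.0419
```

play_rows:
  rows:
    - [3.5,0,0,0,0,0,7]
    - [3.5,0,0,0,0,0,7]
    - [3.5,0,0,0,0,0,7]
    - [3.5,0,0,0,0,0,7]
    - [3.5,0,0,0,0,0,7]
    - [3.5,0,0,0,0,0,7]
    - [3.5,0,0,0,0,0,7]
    - [3.5,0,0,0,0,0,7]
    - [3.5,0,0,0,0,0,7]
    - [3.5,0,0,0,0,0,7]

```text
time: 12.18
position: [0.5006, 0.0089, 0.2785]
tcp_rot: [3.136, 0.019, -0.038]
force: [0.1, 0.3, -1.9]
gripper_width: 0.0418
```

play_rows:
  rows:
    - [3.5,0,0,0,0,0,7]
    - [3.5,0,0,0,0,0,7]
    - [3.5,0,0,0,0,0,7]
    - [3.5,0,0,0,0,0,7]
    - [3.5,0,0,0,0,0,7]
    - [3.5,0,0,0,0,0,7]
    - [3.5,0,0,0,0,0,7]
    - [3.5,0,0,0,0,0,7]
    - [3.5,0,0,0,0,0,7]
    - [3.5,0,0,0,0,0,7]

```text
time: 13.02
position: [0.5006, 0.0089, 0.2785]
tcp_rot: [3.122, 0.002, -1.26]
force: [-1.0, 0.5, -1.9]
gripper_width: 0.0419
```

play_rows:
  rows:
    - [3.5,0,0,0,0,0,7]
    - [3.5,0,0,0,0,0,7]
    - [3.5,0,0,0,0,0,7]
    - [3.5,0,0,0,0,0,7]
    - [3.5,0,0,0,0,0,7]
    - [3.5,0,0,0,0,0,7]
    - [3.5,0,0,0,0,0,7]
    - [3.5,0,0,0,0,0,7]
    - [3.5,0,0,0,0,0,7]
    - [3.5,0,0,0,0,0,7]

```text
time: 13.85
position: [0.5006, 0.0089, 0.2785]
tcp_rot: [3.133, -0.018, -2.481]
force: [0.7, -0.6, -2.1]
gripper_width: 0.0418
```

Run:
```python
from h import *
rel([.50,0,.10],toolR(120,45,1))
```

```text
t 13.85 tcp [0.5006 0.0089 0.2785] grasp [0.4991 0.0085 0.2005] W 0.0418 F [ 0.7 -0.6 -2.1] q [-0.15  0.08  1.74 -0.01  1.34  2.33]
 turn [-44.53  -4.07   7.  ] shift before-axes [ 1.12 -6.23 12.3 ] after-axes [  0.49 -13.14   4.3 ]
```

play_rows:
  rows:
    - [3.5,0,0,0,-6.36,-0.58,1]
    - [3.5,0,0,0,-6.36,-0.58,1]
    - [3.5,0,0,0,-6.36,-0.58,1]
    - [3.5,0,0,0,-6.36,-0.58,1]
    - [3.5,0,0,0,-6.36,-0.58,1]
    - [3.5,0,0,0,-6.36,-0.58,1]
    - [3.5,0,0,0,-6.36,-0.58,1]
    - [3.5,0,0,0,0,0,0]

```text
time: 14.52
position: [0.5009, 0.0071, 0.2761]
tcp_rot: [2.353, -0.003, -2.616]
force: [-0.3, -0.2, -2.7]
gripper_width: 0.0418
```

Run:
```python
from h import *
rel([.50,0,.023],toolR(120,45,1))
for c in("top","side"):
    im,d=optics.camera(c);P=cloud(c,d)
    rr=finder.regions_of(c,"cleaner_mid")
    for r in rr[:1]:
        p=P[r["region"]&(d>0)];m=np.median(p,0);p=p[np.linalg.norm(p-m,axis=1)<.12]
        u,s,v=np.linalg.svd(p-p.mean(0),full_matrices=False);print(c,r["score"],len(p),p.mean(0),"axis",np.round(v[0],3),"z range",np.percentile(p[:,2],[2,98]))
    save("b_"+c,cv2.resize(im[90:330,130:430],(750,600)))
```

```text
t 14.52 tcp [0.5009 0.0071 0.2761] grasp [0.473  0.0549 0.2212] W 0.0418 F [-0.3 -0.2 -2.7] q [-0.38  0.36  1.56  0.47  1.86  2.22]
 turn [ 0.21 -0.2  -0.07] shift before-axes [  0.37 -18.34   9.63] after-axes [  0.43 -18.3    9.7 ]
top 0.61 731 [0.4624126  0.06903329 0.23895726] axis [-0.504  0.863  0.032] z range [0.22552066 0.24368348]
side 0.68 653 [0.45921706 0.04629767 0.22527866] axis [ 0.533 -0.846 -0.02 ] z range [0.2029738  0.24359564]
```

View pics/b_side.png

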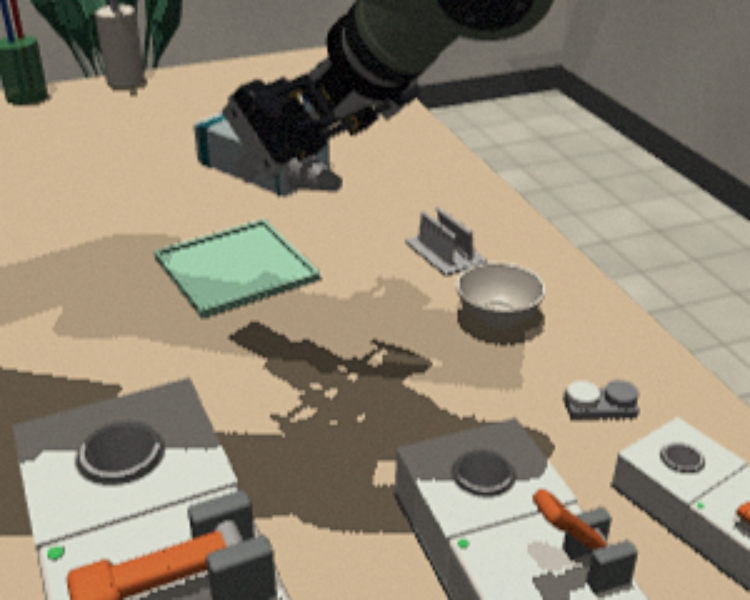

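The cleaner is held level over open vanity (px 265,160), taper pointing away from the tray. I lower it to lie on the surface.

play_rows:
  rows:
    - [3.5,0.05,-2.1,1.1,0,0,0]
    - [3.5,0.05,-2.1,1.1,0,0,0]
    - [3.5,0.05,-2.1,1.1,0,0,0]
    - [3.5,0.05,-2.1,1.1,0,0,0]
    - [3.5,0.05,-2.1,1.1,0,0,0]
    - [3.5,0.05,-2.1,1.1,0,0,0]
    - [3.5,0.05,-2.1,1.1,0,0,0]
    - [3.5,0.05,-2.1,1.1,0,0,0]
    - [3.5,0,-0.7,0.35,0,0,0]
    - [3.5,0,-0.5,0.25,0,0,0]

```text
time: 15.55
position: [0.5283, -0.0454, 0.0858]
tcp_rot: [2.358, -0.0, -2.611]
force: [-1.0, 0.3, -1.8]
gripper_width: 0.0421
```

Run:
```python
from h import *
rel([.50,0,.022],toolR(120,45,1))
```

```text
t 15.55 tcp [ 0.5283 -0.0454  0.0858] grasp [0.5005 0.0021 0.0306] W 0.0421 F [-1.   0.3 -1.8] q [-0.44  0.7   1.5   0.41  1.62  2.04]
 turn [-0.1  -0.3   0.28] shift before-axes [ 0.18 -0.73  0.5 ] after-axes [ 0.18 -0.73  0.5 ]
```

play_rows:
  rows:
    - [3.5,0,-0.25,0.25,0,0,0]
    - [3.5,0,-0.2,0.2,0,0,0]
    - [3.5,0,-0.15,0.15,0,0,0]
    - [3.5,0,0,0,0,0,0]

```text
time: 15.88
position: [0.5288, -0.0458, 0.0785]
tcp_rot: [2.359, 0.001, -2.611]
force: [-0.5, 0.2, -1.8]
gripper_width: 0.0418
```

play_rows:
  rows:
    - [3.5,0,-0.1,0.1,0,0,0]
    - [3.5,0,-0.1,0.1,0,0,0]
    - [3.5,0,-0.05,0.05,0,0,0]
    - [3.5,0,0,0,0,0,0]

```text
time: 16.22
position: [0.5289, -0.046, 0.0781]
tcp_rot: [2.354, 0.002, -2.611]
force: [-3.5, -2.4, 13.3]
gripper_width: 0.0413
```

play_rows:
  rows:
    - [9.4,0,0,0,0,0,0]
    - [9.4,0,0,0,0,0,0]
    - [9.4,0,0,0,0,0,0]
    - [9.4,0,0,0,0,0,0]
    - [9.4,0,0,0,0,0,0]
    - [9.4,0,0,0,0,0,0]
    - [9.4,0,0,-1,0,0,0]
    - [9.4,0,0,-2,0,0,0]
    - [9.4,0,0,-3.5,0,0,0]
    - [9.4,0,0,-3.5,0,0,0]

```text
time: 17.05
position: [0.5635, -0.107, 0.1445]
tcp_rot: [2.355, -0.003, -2.611]
force: [1.7, -0.3, 0.5]
gripper_width: 0.0943
```

play_rows:
  rows:
    - [9.4,0,0,-4,0,0,0]
    - [9.4,0,0,-4,0,0,0]
    - [9.4,0,2,-2,0,0,0]
    - [9.4,0,0,0,6.4,0,0]
    - [9.4,0,0,0,6.4,0,0]
    - [9.4,0,0,0,6.4,0,0]
    - [9.4,0,0,0,6.4,0,0]
    - [9.4,0,0,0,6.4,0,0]
    - [9.4,0,0,0,6.4,0,0]
    - [9.4,0,0,0,6.4,0,0]

```text
time: 17.88
position: [0.593, -0.1564, 0.2306]
tcp_rot: [-3.136, 0.001, -2.612]
force: [-0.6, -1.3, 0.7]
gripper_width: 0.0938
```

```bash
cat > lie.py <<'E'
from fk import *
def look():
    C2=[]
    for c in("top","side"):
        im,d=optics.camera(c);P=cloud(c,d)[d>0]
        p=P[np.all((P>[.36,-.12,.012])&(P<[.62,.13,.05]),1)]
        h=p[abs(p[:,2]-.042)<.004]
        if len(h)<50: print(c,"few",len(h));continue
        r=cv2.minAreaRect((h[:,:2]*1000).astype(np.float32));print(c,"top face",len(h),np.round(r[0],1),np.round(r[1],1),round(r[2],1),"z",np.median(h[:,2]))
        q=p-h.mean(0);u,s,v=np.linalg.svd(h[:,:2]-h[:,:2].mean(0),full_matrices=False);a=v[0]*np.sign(-v[0][1]);t=p[:,:2]@a
        print("  taper dir deg",np.degrees(np.arctan2(a[1],a[0])),"tip/head at",p[t>np.percentile(t,98)][:,:2].mean(0),p[t<np.percentile(t,2)][:,:2].mean(0))
        save("lie_"+c+"%d"%int(env.observe()["time"]*10),im)
E
python3 - <<'E'
from lie import *
look();rel([.5,0,.12],toolR(120,0,0))
E
```

```text
top top face 424 [491.4  14.5] [ 41.7 134.7] 30.4 z 0.04199141287463104
  taper dir deg -59.814484210125954 tip/head at [ 0.5382864  -0.06521218] [0.45814447 0.07182615]
side top face 519 [491.5  14.6] [ 45.1 126.7] 30.5 z 0.041985139678488714
  taper dir deg -59.645106247542614 tip/head at [ 0.54223848 -0.07168368] [0.45328922 0.06265444]
t 17.98 tcp [ 0.5916 -0.1536  0.2302] grasp [ 0.5915 -0.1535  0.1522] W 0.0936 F [-1.2 -0.  -1. ] q [-0.4   0.35  1.52  0.    1.28  2.21]
 turn [ 4.0000e-02  1.6000e-01 -1.7949e+02] shift before-axes [ 0.09 17.88  3.25] after-axes [ -0.25 -17.88   3.22]
```

The cleaner lies flat with its taper direction at -59.7° and its head end at about (0.457, 0.072). I check the second grip (62 mm from the head, tool tilted back 30°) and the dock poses with a 60° tilt, which keeps the wrist above the big dock.

Run:
```python
from lie import *
q=env.observe()["joint_pos"]
def t(lab,G,Rt,q):
    x,c=ik(G,Rt,q);print(lab,np.round(x,2),"%.0e"%c);return x
G2=[.4883,.0185,.027]
q=t("down120",[.488,.0185,.20],toolR(120.3,0),[-.15,.1,1.7,0,1.3,-.7])
a=t("grip-30 hi",[.488,.0185,.12],toolR(120.3,-30),q)
a=t("grip-30",G2,toolR(120.3,-30),a)
for h in(0,10,20):
    b=t("down h",[.52,-.1,.30],toolR(h,0),[-.3,.1,1.7,0,1.3,1])
    for ti in(30,60): b=t(f"tilt{ti} h{h}",[.5625,-.228,.30],toolR(h,ti),b)
    for z in(.24,.18,.124): b=t(f" z{z}",[.5625,-.228,z],toolR(h,60),b)
rel([.488,.0185,.16],toolR(120.3,-30))
```

```text
down120 [-0.14  0.04  1.77  0.    1.32 -0.67] 5e-19
grip-30 hi [ 0.17  0.1   2.01 -0.62  0.93 -0.01] 1e-30
grip-30 [ 0.17  0.29  2.04 -0.75  0.76  0.18] 1e-29
down h [-0.35  0.06  1.55 -0.    1.53  1.22] 2e-30
tilt30 h0 [-0.7  -0.07  1.76  0.38  1.06  0.75] 6e-20
tilt60 h0 [-0.92 -0.17  2.11  1.19  0.83 -0.04] 6e-30
 z0.24 [-0.92 -0.06  2.17  1.34  0.78 -0.26] 1e-27
 z0.18 [-0.92  0.07  2.2   1.52  0.76 -0.5 ] 4e-25
 z0.124 [-0.92  0.22  2.22  1.69  0.76 -0.74] 2e-26
down h [-0.35  0.06  1.55 -0.    1.53  1.04] 5e-30
tilt30 h10 [-0.75 -0.03  1.73  0.45  1.15  0.52] 3e-20
tilt60 h10 [-0.98 -0.09  2.04  1.17  1.03 -0.16] 2e-31
 z0.24 [-0.98  0.02  2.09  1.26  0.98 -0.33] 2e-30
 z0.18 [-0.98  0.14  2.12  1.37  0.94 -0.52] 1e-29
 z0.124 [-0.98  0.28  2.13  1.48  0.92 -0.7 ] 7e-30
down h [-0.35  0.06  1.55 -0.    1.53  0.87] 4e-30
tilt30 h20 [-0.78  0.02  1.68  0.5   1.24  0.33] 1e-21
tilt60 h20 [-1.02  0.01  1.95  1.13  1.21 -0.25] 9e-23
 z0.24 [-1.02  0.11  1.99  1.19  1.15 -0.39] 9e-21
 z0.18 [-1.02  0.22  2.02  1.25  1.1  -0.55] 2e-30
 z0.124 [-1.02  0.35  2.03  1.32  1.07 -0.69] 2e-30
t 17.98 tcp [ 0.5916 -0.1536  0.2302] grasp [ 0.5915 -0.1535  0.1522] W 0.0936 F [-1.2 -0.  -1. ] q [-0.4   0.35  1.52  0.    1.28  2.21]
 turn [-5.0000e-02  4.6680e+01 -1.7362e+02] shift before-axes [ 0.17 23.99  0.31] after-axes [ -0.26 -20.91 -11.76]
```

play_rows:
  rows:
    - [9.4,0,4,0,0,0,0]
    - [9.4,0,4,0,0,0,0]
    - [9.4,0,4,0,0,0,0]
    - [9.4,0,4,0,0,0,0]
    - [9.4,0,4,0,0,0,0]
    - [9.4,0,4,0,0,0,0]
    - [9.4,0,0,0,0,0,-7]
    - [9.4,0,0,0,0,0,-7]
    - [9.4,0,0,0,0,0,-7]
    - [9.4,0,0,0,0,0,-7]

```text
time: 18.82
position: [0.4718, 0.0514, 0.2305]
tcp_rot: [3.137, 0.001, -2.117]
force: [0.0, 0.6, 0.1]
gripper_width: 0.0941
```

play_rows:
  rows:
    - [9.4,0,0,0,0,0,-7]
    - [9.4,0,0,0,0,0,-7]
    - [9.4,0,0,0,0,0,-7]
    - [9.4,0,0,0,0,0,-7]
    - [9.4,0,0,0,0,0,-7]
    - [9.4,0,0,0,0,0,-7]
    - [9.4,0,0,0,0,0,-7]
    - [9.4,0,0,0,0,0,-7]
    - [9.4,0,0,0,0,0,-7]
    - [9.4,0,0,0,0,0,-7]

```text
time: 19.65
position: [0.4719, 0.0509, 0.2303]
tcp_rot: [3.141, 0.005, -0.896]
force: [-0.0, 0.7, 0.1]
gripper_width: 0.094
```

play_rows:
  rows:
    - [9.4,0,0,0,0,0,-7]
    - [9.4,0,0,0,0,0,-7]
    - [9.4,0,0,0,0,0,-7]
    - [9.4,0,0,0,0,0,-7]
    - [9.4,0,0,0,0,0,-7]
    - [9.4,0,0,0,0,0,-7]
    - [9.4,0,0,0,0,0,-7]
    - [9.4,0,0,0,0,0,-7]
    - [9.4,0,0,0,0,0,-7]
    - [9.4,0,0,0,0,0,-7]

```text
time: 20.48
position: [0.4719, 0.0509, 0.2303]
tcp_rot: [-3.137, 0.002, 0.325]
force: [-0.1, 0.8, 0.4]
gripper_width: 0.094
```

play_rows:
  rows:
    - [9.4,0,0,0,0,0,-6]
    - [9.4,0,0,0,0,0,-6]
    - [9.4,0,0,0,-6,0,0]
    - [9.4,0,0,0,-6,0,0]
    - [9.4,0,0,0,-6,0,0]
    - [9.4,0,0,0,-6,0,0]
    - [9.4,0,0,0,-6,0,0]
    - [9.4,0,0,0,0,0,0]

```text
time: 21.15
position: [0.47, 0.0523, 0.2287]
tcp_rot: [2.621, 0.005, 0.531]
force: [-1.0, 0.2, -0.5]
gripper_width: 0.0943
```

Run:
```python
from lie import *
rel([.4883,.0185,.027],toolR(120.3,-30))
look()
```

```text
t 21.15 tcp [0.47   0.0523 0.2287] grasp [0.4894 0.0186 0.161 ] W 0.0943 F [-1.   0.2 -0.5] q [ 0.17  0.04  1.97 -0.58  1.02 -0.08]
 turn [-0.15  0.2   0.27] shift before-axes [-0.05 -6.73 11.6 ] after-axes [-0.13 -6.76 11.58]
top top face 266 [439.5 -37.4] [183.9  98.1] 30.4 z 0.042057717657292826
  taper dir deg -61.24266874082759 tip/head at [ 0.53884353 -0.06695184] [0.47874073 0.04165724]
side top face 521 [493.6  13.4] [ 44.7 128.6] 31.4 z 0.04189726043475828
  taper dir deg -59.4377154641491 tip/head at [ 0.54207041 -0.07211692] [0.45289383 0.06254057]
```

play_rows:
  rows:
    - [9.4,0,-1.1,1.9,0,0,0]
    - [9.4,0,-1.1,1.9,0,0,0]
    - [9.4,0,-1.1,1.9,0,0,0]
    - [9.4,0,-1.1,1.9,0,0,0]
    - [9.4,0,-1.1,1.9,0,0,0]
    - [9.4,0,-0.6,1.1,0,0,0]
    - [9.4,0,-0.4,0.6,0,0,0]
    - [9.4,0,-0.2,0.3,0,0,0]
    - [9.4,0,0,0,0,0,0]

```text
time: 22.0
position: [0.4713, 0.0516, 0.097]
tcp_rot: [2.621, 0.001, 0.528]
force: [0.6, 1.1, -0.2]
gripper_width: 0.094
```

Run:
```python
from h import *
rel([.4883,.0185,.027],toolR(120.3,-30))
```

```text
t 22.0 tcp [0.4713 0.0516 0.097 ] grasp [0.4908 0.018  0.0294] W 0.094 F [ 0.6  1.1 -0.2] q [ 0.17  0.29  2.03 -0.74  0.77  0.17]
 turn [-0.17  0.06 -0.02] shift before-axes [-0.21 -0.29  0.12] after-axes [-0.21 -0.29  0.12]
```

play_rows:
  rows:
    - [9.4,-0.2,-0.2,0.1,0,0,0]
    - [3.5,0,0,0,0,0,0]
    - [3.5,0,0,0,0,0,0]
    - [3.5,0,0,0,0,0,0]
    - [3.5,0,0,0,0,0,0]
    - [3.5,0,0,0,0,0,0]
    - [3.5,0,0,0,0,0,0]
    - [3.5,0,0,0,0,0,0]
    - [3.5,0,0,0,0,0,0]
    - [3.5,0,0,0,0,0,0]
  newtons: 45

```text
time: 22.83
position: [0.4688, 0.0525, 0.0955]
tcp_rot: [2.62, -0.001, 0.53]
force: [0.4, 0.6, -0.6]
gripper_width: 0.0419
```

play_rows:
  rows:
    - [3.5,0,0,0,0,0,0]
    - [3.5,0,0,0,0,0,0]
    - [3.5,0,0,0,0,0,0]
    - [3.5,0,0,0,0,0,0]

```text
time: 23.17
position: [0.4688, 0.0524, 0.0955]
tcp_rot: [2.62, -0.0, 0.53]
force: [1.0, 1.0, 0.1]
gripper_width: 0.0415
```

Run:
```python
from h import *
rel([.4883,.0185,.25],toolR(120.3,-30))
```

```text
t 23.17 tcp [0.4688 0.0524 0.0955] grasp [0.4884 0.0189 0.0279] W 0.0415 F [1.  1.  0.1] q [ 0.17  0.29  2.04 -0.74  0.76  0.17]
 turn [-0.12 -0.06  0.05] shift before-axes [-1.000e-02  1.107e+01 -1.925e+01] after-axes [ -0.02  11.11 -19.22]
```

play_rows:
  rows:
    - [3.5,0,1,-1.7,0,0,0]
    - [3.5,0,2,-3.4,0,0,0]
    - [3.5,0,2,-3.4,0,0,0]
    - [3.5,0,2,-3.4,0,0,0]
    - [3.5,0,2,-3.4,0,0,0]
    - [3.5,0,2,-3.4,0,0,0]
    - [3.5,0,0,0,6,0,0]
    - [3.5,0,0,0,6,0,0]
    - [3.5,0,0,0,6,0,0]
    - [3.5,0,0,0,6,0,0]

```text
time: 24.0
position: [0.4687, 0.0508, 0.3123]
tcp_rot: [3.045, 0.0, 0.531]
force: [0.6, -0.9, -1.7]
gripper_width: 0.0416
```

play_rows:
  rows:
    - [3.5,0,0,0,6,0,0]
    - [3.5,0,0,0,0,0,6.9]
    - [3.5,0,0,0,0,0,6.9]
    - [3.5,0,0,0,0,0,6.9]
    - [3.5,0,0,0,0,0,6.9]
    - [3.5,0,0,0,0,0,6.9]
    - [3.5,0,0,0,0,0,6.9]
    - [3.5,0,0,0,0,0,6.9]
    - [3.5,0,0,0,0,0,6.9]
    - [3.5,0,0,0,0,0,6.9]

```text
time: 24.83
position: [0.4685, 0.0503, 0.311]
tcp_rot: [3.141, 0.005, -0.56]
force: [0.5, 1.0, -2.5]
gripper_width: 0.0416
```

play_rows:
  rows:
    - [3.5,0,0,0,0,0,6.9]
    - [3.5,0,0,0,0,0,6.9]
    - [3.5,0,0,0,0,0,6.9]
    - [3.5,0,0,0,0,0,6.9]
    - [3.5,0,0,0,0,0,6.9]
    - [3.5,0,0,0,0,0,6.9]
    - [3.5,0,0,0,0,0,6.9]

```text
time: 25.42
position: [0.4686, 0.0503, 0.311]
tcp_rot: [3.137, 0.003, -1.403]
force: [-0.4, -0.5, -2.2]
gripper_width: 0.0415
```

Run:
```python
from h import *
rel([.5625,-.228,.29],toolR(10,60))
rel([.5625,-.228,.29],toolR(10,0))
```

```text
t 25.42 tcp [0.4686 0.0503 0.311 ] grasp [0.4682 0.0504 0.233 ] W 0.0415 F [-0.4 -0.5 -2.2] q [-0.08 -0.02  1.77  0.    1.4   1.33]
 turn [60.25 -0.07 -0.44] shift before-axes [29.05  2.14 -1.87] after-axes [29.04 -0.39 -2.92]
t 25.42 tcp [0.4686 0.0503 0.311 ] grasp [0.4682 0.0504 0.233 ] W 0.0415 F [-0.4 -0.5 -2.2] q [-0.08 -0.02  1.77  0.    1.4   1.33]
 turn [ 0.25  0.15 -0.4 ] shift before-axes [28.99 -4.6  -5.8 ] after-axes [29.04 -4.42 -5.7 ]
```

play_rows:
  rows:
    - [3.5,0,0,0,6.7,0,0]
    - [3.5,0,0,0,6.7,0,0]
    - [3.5,0,0,0,6.7,0,0]
    - [3.5,0,0,0,6.7,0,0]
    - [3.5,0,0,0,6.7,0,0]
    - [3.5,0,0,0,6.7,0,0]
    - [3.5,0,0,0,6.7,0,0]
    - [3.5,0,0,0,6.7,0,0]
    - [3.5,0,0,0,6.7,0,0]

```text
time: 26.17
position: [0.468, 0.0534, 0.3096]
tcp_rot: [-2.161, 0.008, -1.386]
force: [0.2, 1.6, -2.2]
gripper_width: 0.0416
```

play_rows:
  rows:
    - [3.5,3.6,-0.05,-0.35,0,0,0]
    - [3.5,3.6,-0.05,-0.35,0,0,0]
    - [3.5,3.6,-0.05,-0.35,0,0,0]
    - [3.5,3.6,-0.05,-0.35,0,0,0]
    - [3.5,3.6,-0.05,-0.35,0,0,0]
    - [3.5,3.6,-0.05,-0.35,0,0,0]
    - [3.5,3.6,-0.05,-0.35,0,0,0]
    - [3.5,3.6,-0.05,-0.35,0,0,0]
    - [3.5,0,0,0,0,0,0]
    - [3.5,0,0,0,0,0,0]

```text
time: 27.0
position: [0.5017, -0.2357, 0.3278]
tcp_rot: [-2.163, 0.009, -1.388]
force: [-0.3, 0.5, -2.1]
gripper_width: 0.0415
```

```bash
cat > held.py <<'E'
from fk import *
def measure(zg,show=None):
    """axis of held cleaner: fit square-prism handle in the side and top clouds with tapered part"""
    s=env.observe();Rc=R.from_euler('xyz',s["tcp_rot"]).as_matrix();G=s["position"]+.078*Rc[:,2]
    out=[]
    for c in("top","side"):
        im,d=optics.camera(c);P=cloud(c,d);col=im.astype(int)
        p=P[d>0]
        m=np.all((p>G-[.05,.05,.12])&(p<G+[.05,.05,.09]),1);p=p[m]
        # taper: below shoulder (G.z-.058)
        z0=G[2]-.058
        t=p[(p[:,2]<z0-.004)&(p[:,2]>z0-.043)&(np.hypot(p[:,0]-G[0],p[:,1]-G[1])<.035)]
        if len(t)>15:
            f=lambda q:np.hypot(t[:,0]-q[0]-q[2]*(t[:,2]-z0),t[:,1]-q[1]-q[3]*(t[:,2]-z0))-(.018-(z0-t[:,2])*11/45)
            r=so.least_squares(f,[G[0],G[1],0,0],loss="soft_l1",f_scale=.001);print(c,"taper",len(t),"shoulder xy",np.round(r.x[:2],4),"slope deg",np.round(np.degrees(r.x[2:]),1),"res",np.abs(f(r.x)).mean().round(4))
        # head flat: top points
        h=p[(p[:,2]>G[2]+.05)]
        if len(h)>20:
            zt=np.percentile(h[:,2],97);hh=h[h[:,2]>zt-.004]
            r=cv2.minAreaRect((hh[:,:2]*1000).astype(np.float32))
            n=np.linalg.svd(hh-hh.mean(0),full_matrices=False)[2][2];print(c,"head top z",zt.round(4),len(hh),np.round(r,1) if 0 else (np.round(r[0],1),np.round(r[1],1),round(r[2],1)),"normal",np.round(n*np.sign(n[2]),3))
        if show: save(show+c,im)
    return G
E
python3 - <<'E'
from held import *
rel([.5625,-.228,.29],toolR(10,60))
measure(0,"h1")
im=cv2.imread("pics/h1side.png");cv2.imwrite("pics/h1c.png",cv2.resize(im[120:340,230:430],(600,600)))
E
```

```text
t 27.0 tcp [ 0.5017 -0.2357  0.3278] grasp [ 0.5653 -0.2235  0.2842] W 0.0415 F [-0.3  0.5 -2.1] q [-0.95 -0.07  2.02  1.09  1.01 -0.09]
 turn [ 3.93  0.67 -0.21] shift before-axes [ 0.3   0.25 -0.6 ] after-axes [ 0.3   0.21 -0.61]
top head top z 0.3601 13 (array([ 518.4, -262.6]), array([18.5,  3. ]), 88.4) normal [0.705 0.116 0.7  ]
side taper 190 shoulder xy [ 0.5677 -0.2215] slope deg [4.2 0.3] res 0.0005
side head top z 0.3449 296 (array([ 551.3, -231.5]), array([95. , 47.1]), 24.1) normal [0.094 0.033 0.995]
```

View pics/h1c.png

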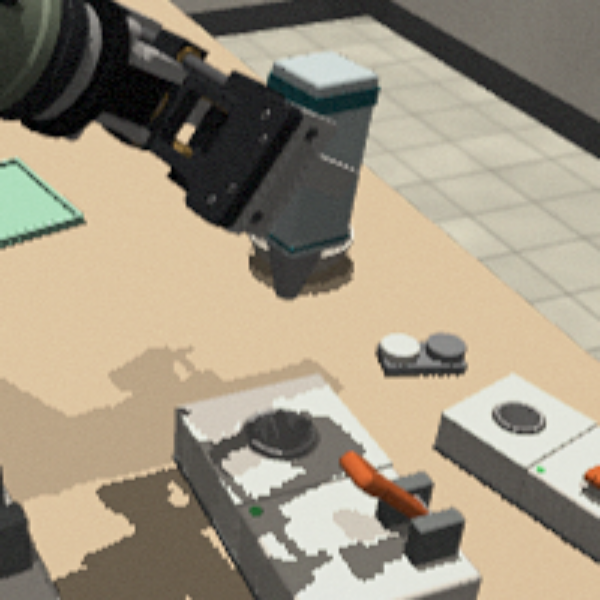

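The cleaner is held taper down (px 300,270), leaning about 4°, which matches the 4° missing from the tool tilt. I correct the tilt, then measure taper and rim with the same camera.

play_rows:
  rows:
    - [3.5,0,0,0,2,0.3,-0.1]
    - [3.5,0,0,0,2,0.3,-0.1]
    - [3.5,0,0,0,0,0,0]
    - [3.5,0,0,0,0,0,0]

```text
time: 27.43
position: [0.5019, -0.232, 0.3282]
tcp_rot: [-2.093, 0.0, -1.391]
force: [0.5, -0.0, -3.2]
gripper_width: 0.0417
```

Run:
```python
from held import *
rel([.5625,-.228,.29],toolR(10,60))
measure(0)
for c in("top","side"):
    im,d=optics.camera(c);P=cloud(c,d)[d>0]
    q=P[np.all((P>[.505,-.37,.05])&(P<[.62,-.15,.0578]),1)]
    print(c,"dock extents x",np.percentile(q[:,0],[.5,99.5]),"y",np.percentile(q[:,1],[.5,99.5]))
    p=P[np.all((P>[.53,-.262,.0588])&(P<[.596,-.194,.064]),1)];r=np.hypot(p[:,0]-.563,p[:,1]-.228*-1*-1) if 0 else np.hypot(p[:,0]-.563,p[:,1]+.229)
    p=p[(r>.014)&(r<.032)]
    f=lambda q:np.maximum(0,np.hypot(p[:,0]-q[0],p[:,1]-q[1])-.0255)+np.minimum(0,np.hypot(p[:,0]-q[0],p[:,1]-q[1])-.0195)
    if len(p)>20:
        rr=np.hypot(*(p[:,:2]-[.563,-.229]).T);print(c,"rim n",len(p),"bbox mid",(p[:,:2].min(0)+p[:,:2].max(0))/2,"circle",cv2.minEnclosingCircle((p[:,:2]*1000).astype(np.float32)),"mean",p.mean(0),"r pct",np.percentile(rr,[5,50,95]))
```

```text
t 27.43 tcp [ 0.5019 -0.232   0.3282] grasp [ 0.5684 -0.2199  0.2893] W 0.0417 F [ 0.5 -0.  -3.2] q [-0.96 -0.07  2.05  1.19  1.01 -0.19]
 turn [-0.09  0.25  0.12] shift before-axes [ 0.66  0.29 -0.66] after-axes [ 0.66  0.29 -0.66]
top head top z 0.3517 228 (array([ 572.8, -217. ]), array([41.4, 41.5]), 9.5) normal [-0.    -0.007  1.   ]
side taper 181 shoulder xy [ 0.5757 -0.22  ] slope deg [0.3 0.1] res 0.0005
side head top z 0.3507 324 (array([ 553. , -229.6]), array([92.1, 45.3]), 21.7) normal [-0.002 -0.008  1.   ]
top dock extents x [0.50772019 0.61551474] y [-0.35504248 -0.1771845 ]
top rim n 32 bbox mid [ 0.56279909 -0.23234906] circle ((562.9737548828125, -229.17625427246094), 31.24050521850586) mean [ 0.56160338 -0.23085521  0.06073019] r pct [0.01774385 0.02167781 0.03101465]
side dock extents x [0.50940469 0.61855489] y [-0.3693301  -0.18031906]
side rim n 91 bbox mid [ 0.56419188 -0.22976791] circle ((563.7939453125, -229.24374389648438), 23.31991958618164) mean [ 0.56453425 -0.22871373  0.0601177 ] r pct [0.01827026 0.02102376 0.02337537]
```

The cleaner is upright within 0.5°. Both cameras agree on the offset to the socket: (-11.5, -9.7) mm, with 171 mm down to go.

Run:
```python
from h import *
s=env.observe();Rc=R.from_euler('xyz',s["tcp_rot"]).as_matrix()
for v in([-1.15,-.97,0],[0,0,-1]): print(v,np.round(np.array(v)@Rc,3))
```

```text
[-1.15, -0.97, 0] [ 0.751  0.649 -1.131]
[0, 0, -1] [-0.002  0.868  0.497]
```

play_rows:
  rows:
    - [3.5,0.38,0.32,-0.57,0,0,0]
    - [3.5,0.38,0.32,-0.57,0,0,0]
    - [3.5,0,1.9,1.1,0,0,0]
    - [3.5,0,1.9,1.1,0,0,0]
    - [3.5,0,1.9,1.1,0,0,0]
    - [3.5,0,1.9,1.1,0,0,0]
    - [3.5,0,1.9,1.1,0,0,0]
    - [3.5,0,0,0,0,0,0]
    - [3.5,0,0,0,0,0,0]

```text
time: 28.38
position: [0.4909, -0.2441, 0.2188]
tcp_rot: [-2.092, 0.002, -1.395]
force: [0.8, 0.6, -2.0]
gripper_width: 0.0418
```

Run:
```python
from held import *
rel([.5569,-.2296,.18],toolR(10,60))
measure(0)
```

```text
t 28.38 tcp [ 0.4909 -0.2441  0.2188] grasp [ 0.5575 -0.2321  0.1799] W 0.0418 F [ 0.8  0.6 -2. ] q [-1.    0.15  2.12  1.36  0.96 -0.52]
 turn [-0.16  0.13 -0.04] shift before-axes [-0.28 -0.02 -0.01] after-axes [-0.28 -0.02 -0.01]
top head top z 0.2433 128 (array([ 561.2, -229.4]), array([39.8, 40.1]), 11.7) normal [-0.014 -0.007  1.   ]
side taper 121 shoulder xy [ 0.5653 -0.2322] slope deg [0.2 0.4] res 0.0005
side head top z 0.2426 350 (array([ 542.7, -242.4]), array([94.2, 47. ]), 22.4) normal [0.022 0.011 1.   ]
```

play_rows:
  rows:
    - [3.5,-0.25,0,0,0,0,0]
    - [3.5,0,0.87,0.5,0,0,0]
    - [3.5,0,0.87,0.5,0,0,0]
    - [3.5,0,0.87,0.5,0,0,0]
    - [3.5,0,0.87,0.5,0,0,0]
    - [3.5,0,0.87,0.5,0,0,0]
    - [3.5,0,0,0,0,0,0]
    - [3.5,0,0,0,0,0,0]

```text
time: 29.15
position: [0.4913, -0.2418, 0.1704]
tcp_rot: [-2.09, -0.002, -1.394]
force: [0.7, -0.4, -2.5]
gripper_width: 0.0418
```

Run:
```python
from held import *
rel([.5569,-.2296,.12],toolR(10,60))
measure(0)
```

```text
t 29.15 tcp [ 0.4913 -0.2418  0.1704] grasp [ 0.558  -0.2299  0.1317] W 0.0418 F [ 0.7 -0.4 -2.5] q [-1.    0.26  2.13  1.46  0.94 -0.68]
 turn [-0.26  0.07  0.19] shift before-axes [-0.06  1.03  0.49] after-axes [-0.06  1.03  0.49]
top taper 97 shoulder xy [ 0.5461 -0.2306] slope deg [ -7.4 -34.4] res 0.0117
top head top z 0.1946 130 (array([ 561.3, -226.1]), array([40.9, 41.8]), 11.4) normal [ 0.002 -0.005  1.   ]
side taper 289 shoulder xy [ 0.5452 -0.2689] slope deg [-47.5 -69.1] res 0.0061
side head top z 0.1934 335 (array([ 542.7, -239.6]), array([93.2, 47.9]), 22.7) normal [0.033 0.023 0.999]
```

play_rows:
  rows:
    - [3.5,0,0.35,0.2,0,0,0]
    - [3.5,0,0.35,0.2,0,0,0]
    - [3.5,0,0.17,0.1,0,0,0]
    - [3.5,0,0,0,0,0,0]
    - [3.5,0,0,0,0,0,0]

```text
time: 29.67
position: [0.491, -0.2415, 0.1592]
tcp_rot: [-2.091, -0.001, -1.394]
force: [-0.2, -0.0, -1.7]
gripper_width: 0.0416
```

play_rows:
  rows:
    - [3.5,0,0.13,0.08,0,0,0]
    - [3.5,0,0.09,0.05,0,0,0]
    - [3.5,0,0,0,0,0,0]
    - [3.5,0,0,0,0,0,0]

```text
time: 30.0
position: [0.4919, -0.2417, 0.1588]
tcp_rot: [-2.086, -0.002, -1.393]
force: [-3.7, 0.6, 7.3]
gripper_width: 0.0418
```

Run:
```python
from held import *
rel([.5569,-.2296,.12],toolR(10,60))
measure(0,"d1")
```

```text
t 30.0 tcp [ 0.4919 -0.2417  0.1588] grasp [ 0.5587 -0.2298  0.1204] W 0.0418 F [-3.7  0.6  7.3] q [-1.    0.29  2.13  1.48  0.94 -0.72]
 turn [-0.49  0.13  0.19] shift before-axes [-0.07  0.05 -0.13] after-axes [-0.07  0.06 -0.13]
top taper 68 shoulder xy [ 0.5467 -0.2213] slope deg [-9.2 -1.1] res 0.0097
top head top z 0.1836 124 (array([ 562. , -226.5]), array([41.6, 40.7]), 8.2) normal [-0.005  0.002  1.   ]
side taper 162 shoulder xy [ 0.5561 -0.2501] slope deg [-49.2 -50.4] res 0.0044
side head top z 0.1815 336 (array([ 544. , -238.3]), array([92.8, 47.7]), 21.6) normal [0.01  0.005 1.   ]
```

play_rows:
  rows:
    - [3.5,-0.02,0.05,-0.09,0,0,0]
    - [3.5,0,0.09,0.05,0,0,0]
    - [3.5,0,0.09,0.05,0,0,0]
    - [3.5,0,0,0,0,0,0]

```text
time: 30.43
position: [0.4914, -0.2421, 0.1583]
tcp_rot: [-2.082, -0.003, -1.392]
force: [-7.2, 2.4, 15.0]
gripper_width: 0.0415
```

play_rows:
  rows:
    - [5.5,0,0,0,0,0,0]
    - [5.5,0,0,0,0,0,0]
    - [5.5,0,0,0,0,0,0]
    - [5.5,0,0,0,0,0,0]
    - [5.5,0,0,0,0,0,0]

```text
time: 30.85
position: [0.4899, -0.2413, 0.1545]
tcp_rot: [-2.091, -0.001, -1.394]
force: [-0.6, -0.2, -0.3]
gripper_width: 0.0551
```

Run:
```python
from held import *
rel([.5569,-.2296,.12],toolR(10,60))
measure(0,"d2")
im=cv2.imread("pics/d2side.png");cv2.imwrite("pics/d2c.png",cv2.resize(im[170:350,250:430],(600,600)))
```

```text
t 30.85 tcp [ 0.4899 -0.2413  0.1545] grasp [ 0.5565 -0.2294  0.1157] W 0.0551 F [-0.6 -0.2 -0.3] q [-1.    0.3   2.14  1.48  0.93 -0.73]
 turn [-0.18  0.11  0.12] shift before-axes [ 0.01 -0.42 -0.19] after-axes [ 0.01 -0.42 -0.19]
top head top z 0.1842 97 (array([ 561.4, -226.5]), array([40.5, 40.6]), 8.3) normal [-0.    0.02  1.  ]
side taper 22 shoulder xy [ 0.5585 -0.2338] slope deg [-50.4   2.5] res 0.0013
side head top z 0.1817 331 (array([ 543.5, -239.5]), array([94.2, 47.7]), 22.3) normal [0.019 0.009 1.   ]
```

View pics/d2c.png

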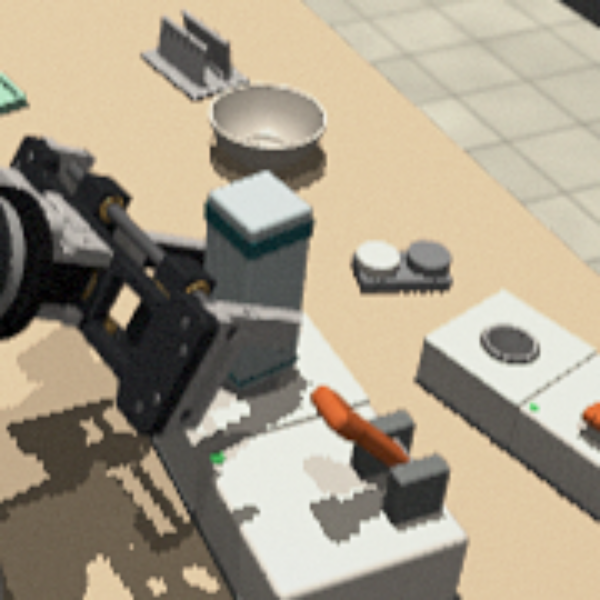

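The cleaner stands in the socket, released, and the lever is still raised. I open fully, back off and check how it seats.

play_rows:
  rows:
    - [9,0,0,0,0,0,0]
    - [9,0,0,0,0,0,0]
    - [9,0,0,0,0,0,0]
    - [9,0,0,0,0,0,0]
    - [9,0,0,0,0,0,0]
    - [9,0,0,-1.5,0,0,0]
    - [9,0,0,-3,0,0,0]
    - [9,0,0,-4,0,0,0]
    - [9,0,0,-4,0,0,0]
    - [9,0,0,-2,0,0,0]

```text
time: 31.78
position: [0.3644, -0.2643, 0.2283]
tcp_rot: [-2.091, -0.004, -1.395]
force: [0.5, -1.3, -0.4]
gripper_width: 0.0898
```

```bash
cat > chk.py <<'E'
from h import *
import scipy.optimize as so
def chk(tag):
    for c in("top","side"):
        im,d=optics.camera(c);P=cloud(c,d)[d>0];save(tag+c,im)
        h=P[np.all((P>[.52,-.27,.165])&(P<[.61,-.18,.20]),1)];h=h[h[:,2]>np.percentile(h[:,2],60)-.003]
        A=np.c_[h[:,:2]-h[:,:2].mean(0),np.ones(len(h))];k=np.linalg.lstsq(A,h[:,2],rcond=None)[0]
        t=P[np.all((P>[.515,-.30,.05])&(P<[.61,-.18,.058]),1)]
        print(c,"head z",np.median(h[:,2]).round(4),len(h),"slopes deg",np.round(np.degrees(k[:2]),2),"dock top z",np.median(t[:,2]).round(4),"head rect",cv2.minAreaRect((h[:,:2]*1000).astype(np.float32)))
        p=P[np.all((P>[.53,-.26,.068])&(P<[.60,-.19,.172]),1)]
        g=lambda q:np.maximum(abs((p[:,0]-q[0]-q[3]*(p[:,2]-.06))*np.cos(q[2])+(p[:,1]-q[1]-q[4]*(p[:,2]-.06))*np.sin(q[2])),abs(-(p[:,0]-q[0]-q[3]*(p[:,2]-.06))*np.sin(q[2])+(p[:,1]-q[1]-q[4]*(p[:,2]-.06))*np.cos(q[2])))-.021
        if len(p)>30:
            s=so.least_squares(g,[.563,-.228,.17,0,0],loss="soft_l1",f_scale=.001);print("  shoulder",s.x[:2].round(4),"lean deg",np.degrees(s.x[3:]).round(2))
        q=P[np.all((P>[.50,-.37,.062])&(P<[.64,-.30,.17]),1)]
        m=np.all((cloud(c,d)>[.50,-.37,.062])&(cloud(c,d)<[.64,-.30,.17]),2)&(d>0)&(im[...,0].astype(int)>2*im[...,2].astype(int))&(im[...,0]>60)
        l=cloud(c,d)[m]
        if len(l)>5:
            k=np.polyfit(l[:,0],l[:,2],1);print("  lever pts",len(l),"angle rad",np.arctan(-k[0]).round(3),"tip max z",l[:,2].max().round(3),"x",l[:,0].min().round(3),"ymean",l[:,1].mean().round(4))
E
python3 - <<'E'
from chk import *
rel([.5569,-.2296,.12],toolR(10,60));chk("e1")
E
```

```text
t 31.78 tcp [ 0.3644 -0.2643  0.2283] grasp [ 0.431  -0.2526  0.1896] W 0.0898 F [ 0.5 -1.3 -0.4] q [-1.35 -0.    2.25  1.18  1.22 -0.6 ]
 turn [-0.19 -0.03  0.22] shift before-axes [-0.08 -0.35 14.56] after-axes [-0.08 -0.4  14.56]
top head z 0.1803 182 slopes deg [-0.03 -0.7 ] dock top z 0.0558 head rect ((562.0548095703125, -226.74501037597656), (41.14531707763672, 41.957462310791016), 10.829575538635254)
  shoulder [ 0.5625 -0.2277] lean deg [0.09 0.03]
  lever pts 74 angle rad 0.845 tip max z 0.142 x 0.546 ymean -0.3377
side head z 0.1803 346 slopes deg [0.93 1.  ] dock top z 0.0563 head rect ((564.6542358398438, -230.275390625), (41.250003814697266, 43.17031478881836), 10.003729820251465)
  shoulder [ 0.5654 -0.2292] lean deg [-0.08 -0.05]
  lever pts 233 angle rad 0.826 tip max z 0.141 x 0.546 ymean -0.3439
```

The cleaner is home: head height 180.3 mm against 180 expected, lean under about 1°, and the lever still raised at about 0.85 rad. Next I lift, turn the tool down, close the fingers and go to the lever.

play_rows:
  rows:
    - [0,0,-3,-1.7,0,0,0]
    - [0,0,-3,-1.7,0,0,0]
    - [0,0,-3,-1.7,0,0,0]
    - [0,0,0,0,-6.7,0,0]
    - [0,0,0,0,-6.7,0,0]
    - [0,0,0,0,-6.7,0,0]
    - [0,0,0,0,-6.7,0,0]
    - [0,0,0,0,-6.7,0,0]
    - [0,0,0,0,-6.7,0,0]
    - [0,0,0,0,-6.7,0,0]
  newtons: 20

```text
time: 32.72
position: [0.3675, -0.2627, 0.3303]
tcp_rot: [-2.914, -0.002, -1.392]
force: [0.2, 0.5, -0.3]
gripper_width: 0.0266
```

play_rows:
  rows:
    - [0,0,0,0,-6.7,0,0]
    - [0,0,0,0,-6.7,0,0]
    - [0,0,0,0,0,0,-6.7]
    - [0,0,0,0,0,0,-6.7]
    - [0,0,0,0,0,0,-6.7]
    - [0,0,0,0,0,0,-6.7]
    - [0,0,0,0,0,0,-6.7]
    - [0,0,0,0,0,0,-6.7]
    - [0,0,0,0,0,0,-6.7]
    - [0,0,0,0,0,0,-6.7]

```text
time: 33.55
position: [0.3675, -0.2622, 0.329]
tcp_rot: [3.141, 0.002, -0.45]
force: [0.8, 0.8, -0.3]
gripper_width: 0.0002
```

play_rows:
  rows:
    - [0,0,0,0,0,0,-6.7]
    - [0,0,0,0,0,0,-6.7]
    - [0,0,0,0,0,0,-6.7]
    - [0,0,0,0,0,0,-6.7]

```text
time: 33.88
position: [0.3675, -0.2622, 0.329]
tcp_rot: [-3.141, 0.002, 0.018]
force: [-0.6, 0.9, -0.1]
gripper_width: 0.0003
```

Run:
```python
from h import *
# fingertip = grasp+19 mm, target fingertip (.556,-.338,.165)
rel([.556,-.338,.184],toolR(90,0))
```

```text
t 33.88 tcp [ 0.3675 -0.2622  0.329 ] grasp [ 0.3673 -0.2622  0.251 ] W 0.0003 F [-0.6  0.9 -0.1] q [-0.81 -0.08  1.79 -0.    1.43 -0.83]
 turn [-0.04  0.1   1.04] shift before-axes [18.73  7.92  6.66] after-axes [18.85  7.58  6.7 ]
```

play_rows:
  rows:
    - [0,3.1,1.3,0,0,0,1]
    - [0,3.1,1.3,0,0,0,0]
    - [0,3.1,1.3,0,0,0,0]
    - [0,3.1,1.25,0,0,0,0]
    - [0,3.1,1.25,0,0,0,0]
    - [0,3.3,1.25,0,0,0,0]
    - [0,0,0,2.2,0,0,0]
    - [0,0,0,2.2,0,0,0]
    - [0,0,0,2.2,0,0,0]
    - [0,0,0,0,0,0,0]

```text
time: 34.72
position: [0.5529, -0.3376, 0.2562]
tcp_rot: [-3.134, 0.011, -0.005]
force: [-1.5, 0.9, -1.6]
gripper_width: 0.0006
```

Run:
```python
from chk import *
rel([.531,-.338,.104],toolR(90,0));chk("f1")
im=cv2.imread("pics/f1side.png");cv2.imwrite("pics/f1c.png",cv2.resize(im[170:350,250:430],(600,600)))
```

```text
t 34.72 tcp [ 0.5529 -0.3376  0.2562] grasp [ 0.5521 -0.337   0.1782] W 0.0006 F [-1.5  0.9 -1.6] q [-0.68  0.4   1.39 -0.    1.36 -0.68]
 turn [-0.42  0.62 -0.3 ] shift before-axes [-2.11  0.11  7.44] after-axes [-2.19  0.04  7.42]
top head z 0.1803 190 slopes deg [ 0.46 -1.04] dock top z 0.0559 head rect ((561.943603515625, -227.1365203857422), (41.66043472290039, 40.48299789428711), 10.950450897216797)
  shoulder [ 0.5626 -0.2277] lean deg [0.01 0.11]
side head z 0.1801 84 slopes deg [-2.34  7.16] dock top z 0.0563 head rect ((568.7888793945312, -246.79092407226562), (41.157310485839844, 15.480132102966309), 31.61478042602539)
  shoulder [ 0.5652 -0.2294] lean deg [0.2  0.03]
  lever pts 230 angle rad 0.828 tip max z 0.141 x 0.546 ymean -0.344
```

View pics/f1c.png

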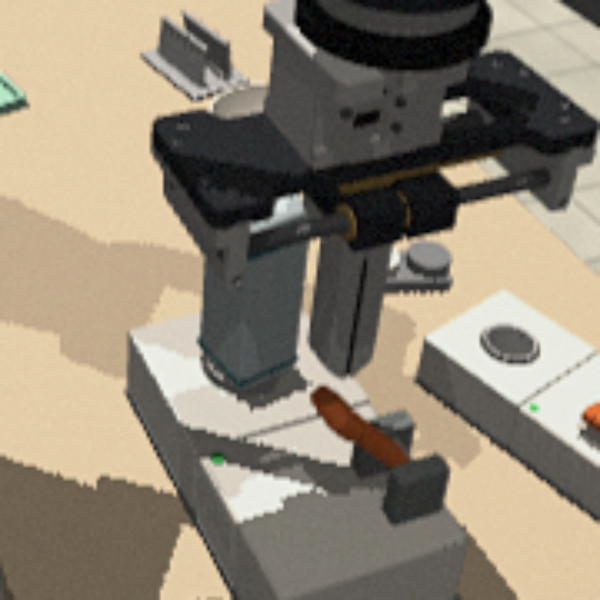

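The closed fingertips are above the raised lever pad (px 325,400), with the cleaner well clear. I press down along the lever's arc.

play_rows:
  rows:
    - [0,0,0,1,0,0,0]
    - [0,0,0,1,0,0,0]
    - [0,-0.35,0,0.9,0,0,0]
    - [0,-0.35,0,0.9,0,0,0]
    - [0,-0.35,0,0.9,0,0,0]
    - [0,-0.35,0,0.9,0,0,0]
    - [0,-0.35,0,0.9,0,0,0]
    - [0,-0.3,0,0.8,0,0,0]
    - [0,0,0,0,0,0,0]

```text
time: 35.57
position: [0.5321, -0.3403, 0.1891]
tcp_rot: [-3.141, 0.003, -0.009]
force: [0.7, 0.7, -0.7]
gripper_width: 0.0004
```

play_rows:
  rows:
    - [0,0,0,0.3,0,0,0]
    - [0,0,0,0.3,0,0,0]
    - [0,0,0,0.2,0,0,0]
    - [0,0,0,0,0,0,0]

```text
time: 35.9
position: [0.5339, -0.3407, 0.1829]
tcp_rot: [3.14, 0.001, -0.007]
force: [-0.8, 0.6, 0.5]
gripper_width: 0.0004
```

play_rows:
  rows:
    - [0,0,0,0.2,0,0,0]
    - [0,0,0,0.1,0,0,0]
    - [0,0,0,0,0,0,0]

```text
time: 36.15
position: [0.534, -0.3409, 0.1813]
tcp_rot: [3.139, 0.0, -0.007]
force: [-1.5, 0.7, 3.5]
gripper_width: 0.0004
```

Run:
```python
from chk import *
rel([.531,-.338,.104],toolR(90,0));chk("g1")
```

```text
t 36.15 tcp [ 0.534  -0.3409  0.1813] grasp [ 0.534  -0.3411  0.1033] W 0.0004 F [-1.5  0.7  3.5] q [-0.7   0.44  1.5  -0.    1.2  -0.7 ]
 turn [ 0.12  0.03 -0.43] shift before-axes [-0.3  -0.29 -0.07] after-axes [-0.3  -0.29 -0.07]
top head z 0.1803 181 slopes deg [-0.47 -0.05] dock top z 0.0558 head rect ((562.2723388671875, -227.06353759765625), (40.929256439208984, 40.53470230102539), 9.61950397491455)
  shoulder [ 0.5626 -0.2278] lean deg [0.04 0.13]
side head z 0.1758 15 slopes deg [76.75  6.66] dock top z 0.0563 head rect ((542.4383544921875, -219.25686645507812), (1.9244067668914795, 11.607562065124512), 8.955577850341797)
  shoulder [ 0.5657 -0.2296] lean deg [-0.54  0.76]
  lever pts 301 angle rad -0.011 tip max z 0.095 x 0.522 ymean -0.3428
```

play_rows:
  rows:
    - [0,0,0,0.15,0,0,0]
    - [0,0,0,0.1,0,0,0]
    - [0,0,0,0,0,0,0]
    - [0,0,0,0,0,0,0]

```text
time: 36.58
position: [0.534, -0.341, 0.1809]
tcp_rot: [3.139, 0.0, -0.007]
force: [-3.9, 3.0, 13.2]
gripper_width: 0.0006
```

play_rows:
  rows:
    - [0,0,0,-1,0,0,0]
    - [0,0,0,-3,0,0,0]
    - [0,0,0,-4,0,0,0]
    - [0,0,0,-4,0,0,0]
    - [0,0,0,-4,0,0,0]
    - [0,-4,0,0,0,0,0]
    - [0,-4,0,0,0,0,0]
    - [0,-4,0,0,0,0,0]
    - [0,-4,0,0,0,0,0]
    - [0,0,0,0,0,0,0]

```text
time: 37.42
position: [0.3684, -0.3382, 0.3366]
tcp_rot: [-3.141, 0.006, -0.011]
force: [0.7, 0.1, 0.4]
gripper_width: 0.0004
```

Run:
```python
from chk import *
rel([.531,-.338,.104],toolR(90,0));chk("k1")
for c in("top","side"):
    _,d=optics.camera(c);P=cloud(c,d)
    for q in["bowl","lens_case","clip_holder","squeeze_bottle"]:
        r=finder.regions_of(c,q)
        if r:print(c,q,round(r[0]["score"],2),np.round(np.median(P[r[0]["region"]&(d>0)],0),3))
im=cv2.imread("pics/k1side.png");cv2.imwrite("pics/k1c.png",cv2.resize(im[130:370,200:440],(600,600)))
```

```text
t 37.42 tcp [ 0.3684 -0.3382  0.3366] grasp [ 0.3679 -0.3381  0.2586] W 0.0004 F [0.7 0.1 0.4] q [-0.91  0.02  1.68 -0.    1.45 -0.9 ]
 turn [-0.03  0.35 -0.66] shift before-axes [16.36 -0.2  15.36] after-axes [16.26 -0.02 15.46]
top head z 0.1802 182 slopes deg [0.24 0.65] dock top z 0.0557 head rect ((561.7713012695312, -227.1520538330078), (40.986576080322266, 41.84524917602539), 9.448690414428711)
  shoulder [ 0.5625 -0.2277] lean deg [0.02 0.13]
  lever pts 121 angle rad 0.015 tip max z 0.09 x 0.521 ymean -0.3376
side head z 0.1802 346 slopes deg [0.56 1.37] dock top z 0.0562 head rect ((564.6524658203125, -230.34988403320312), (42.728511810302734, 42.35587692260742), 11.335121154785156)
  shoulder [ 0.5654 -0.2293] lean deg [-0.06 -0.04]
  lever pts 438 angle rad 0.012 tip max z 0.086 x 0.522 ymean -0.3412
top lens_case 0.76 [ 0.731 -0.135  0.021]
top clip_holder 0.95 [0.701 0.175 0.007]
top squeeze_bottle 0.86 [0.614 0.422 0.085]
side bowl 0.82 [0.717 0.044 0.027]
side lens_case 0.87 [ 0.731 -0.147  0.017]
side clip_holder 0.46 [0.729 0.143 0.006]
side squeeze_bottle 0.45 [0.63  0.41  0.024]
```

View pics/k1c.png

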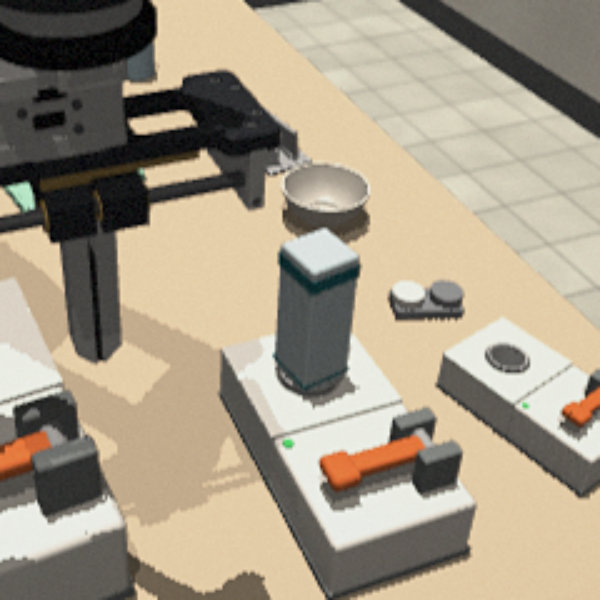

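The final picture shows the cleaner upright in the dock (px 318,310) and the lever level (px 375,460). The gripper is free of everything, so I hand in.

```bash
python3 -c "
from station import env
print(env.job_done())"
```

```text
the job is handed in; nothing more can be done
None
```

The cleaner is standing taper down in the 110 x 200 mm dock and the lever is fully lowered. I handed the job in at about 37.5 s of robot time; no verdict was reported.

**What I did:** I gripped the cleaner in the tray with the tool tilted 45° and laid it on the vanity. I regripped it the other way round, lowered it into the socket and released it. Then I pressed the lever down to its stop with closed fingers and backed away. My first lay-down pose ran into joint limits, so I lifted it again and laid it down at a different angle.

**Last checks:**
- **Seating:** the head is 180.2 mm above the vanity in both cameras, against 180 mm expected when fully home. The lean fit gives about 0.1°. A plane fit to the small head face gave up to 1.4°, which I take as noise.
- **Centring:** the shoulder is within about 1.5 mm of the socket centre in each camera. The two cameras differ from each other by about 3 mm, which is calibration error.
- **Lever:** about 0.01 rad, after it read about 0.85 rad raised when the cleaner was seated.
- **Bystanders:** the lens case, clip holder and squeeze bottle match their starting positions within 3 mm from the top camera. The top camera did not find the bowl in the last look; the side camera puts it within 2 mm. Two low-score side readings disagreed, the clip holder by about 30 mm and the bottle by about 40 mm. The gripper was partly hiding both, so I trust the top view.

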